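# Line up the reagent jars by size beside the stirrer

### The job

Set the four amber jars out in order of size on the row of round cork mats, one jar to a mat: the largest on the mat next to the blue stirrer, then smaller and smaller along the row, the smallest at the far end. Stand each jar upright in the middle of its mat and let go of it; do not knock any jar over.

Things in the scene. Friction and masses are not known exactly. Their poses are not given: they have to be found in the camera images.
- jar_small: Amber glass jar with a black screw lid and a blank paper label, a plain upright cylinder 36 mm in diameter and 64 mm tall (the lid is the top 16 mm, 33 mm across; it stays on). Loose, stands upright on the bench at the start. Origin: centre of its underside; z up its axis.
- jar_medium: Amber glass jar with a black screw lid and a blank paper label, a plain upright cylinder 43 mm in diameter and 84 mm tall (the lid is the top 16 mm, 40 mm across; it stays on). Loose, stands upright on the bench at the start. Origin: centre of its underside; z up its axis.
- jar_large: Amber glass jar with a black screw lid and a blank paper label, a plain upright cylinder 50 mm in diameter and 104 mm tall (the lid is the top 16 mm, 47 mm across; it stays on). Loose, stands upright on the bench at the start. Origin: centre of its underside; z up its axis.
- jar_largest: Amber glass jar with a black screw lid and a blank paper label, a plain upright cylinder 57 mm in diameter and 124 mm tall (the lid is the top 16 mm, 54 mm across; it stays on). Loose, stands upright on the bench at the start. Origin: centre of its underside; z up its axis.
- mat_a: Round cork mat, 66 mm in diameter, 4 mm thick, fixed on the flat grey board; no. 1 of 4 in the row, counted from the board's -y end (mats a, b, c, d in this order, centres 85 mm apart). The board is 90 x 350 mm, 6 mm thick, lies on the bench and is turned by up to about 0.2 rad. Origin: centre of the mat's underside; its top face is 4 mm above that, 10 mm above the bench. Its y axis runs along the row from a to d, its x axis across the row, away from the robot.
- mat_b: Round cork mat, 66 mm in diameter, 4 mm thick, fixed on the flat grey board; no. 2 of 4 in the row, counted from the board's -y end (mats a, b, c, d in this order, centres 85 mm apart). The board is 90 x 350 mm, 6 mm thick, lies on the bench and is turned by up to about 0.2 rad. Origin: centre of the mat's underside; its top face is 4 mm above that, 10 mm above the bench. Its y axis runs along the row from a to d, its x axis across the row, away from the robot.
- mat_c: Round cork mat, 66 mm in diameter, 4 mm thick, fixed on the flat grey board; no. 3 of 4 in the row, counted from the board's -y end (mats a, b, c, d in this order, centres 85 mm apart). The board is 90 x 350 mm, 6 mm thick, lies on the bench and is turned by up to about 0.2 rad. Origin: centre of the mat's underside; its top face is 4 mm above that, 10 mm above the bench. Its y axis runs along the row from a to d, its x axis across the row, away from the robot.
- mat_d: Round cork mat, 66 mm in diameter, 4 mm thick, fixed on the flat grey board; no. 4 of 4 in the row, counted from the board's -y end (mats a, b, c, d in this order, centres 85 mm apart). The board is 90 x 350 mm, 6 mm thick, lies on the bench and is turned by up to about 0.2 rad. Origin: centre of the mat's underside; its top face is 4 mm above that, 10 mm above the bench. Its y axis runs along the row from a to d, its x axis across the row, away from the robot.
- stirrer: Magnetic stirrer: square blue box 110 x 110 mm, 43 mm high, with a round white plate 92 mm across on top, fixed. Stands at one end of the row of mats, beside mat_a or beside mat_d (its centre 118 mm from that mat's centre); a flat black meter with a screen, 32 mm high, stands at the other end. Origin: centre of its underside.

How it is judged:
At the end, for the whole second after the job is handed in: The largest jar stands on the mat next to the stirrer, then the 104 mm, the 84 mm and the 64 mm jar along the row; each stands on its mat, upright within 0.1 rad, its axis within 14 mm of the mat's centre, released and at rest (((horizontal distance between stirrer and mat_a below 0.2 m and horizontal distance between jar_small and mat_d below 0.014 m and horizontal distance between jar_medium and mat_c below 0.014 m and horizontal distance between jar_large and mat_b below 0.014 m and horizontal distance between jar_largest and mat_a below 0.014 m) or (horizontal distance between stirrer and mat_d below 0.2 m and horizontal distance between jar_small and mat_a below 0.014 m and horizontal distance between jar_medium and mat_b below 0.014 m and horizontal distance between jar_large and mat_c below 0.014 m and horizontal distance between jar_largest and mat_d below 0.014 m)) and height (world z) of jar_small between 0.006 and 0.014 m and angle between each of jar_small, jar_medium, jar_large, jar_largest's own z axis and vertical below 0.1 rad and linear speed of each of jar_small, jar_medium, jar_large, jar_largest below 0.02 m/s and angular speed of each of jar_small, jar_medium, jar_large, jar_largest below 0.2 rad/s and height (world z) of jar_medium between 0.006 and 0.014 m and height (world z) of jar_large between 0.006 and 0.014 m and height (world z) of jar_largest between 0.006 and 0.014 m); the robot touches nothing.
It fails at once if a jar is knocked over (tilted more than about 45 degrees) (angle between any of jar_small, jar_medium, jar_large, jar_largest's own z axis and vertical above 0.8 rad).
It also fails if it takes over 125 s, if anything falls off the work surface, if the arm or the gripper's body presses on something with over 40 N, if the wrist force passes 120 N, or if a joint passes its speed limit or range.

### The arm

A 7-joint arm with a two-finger parallel gripper is mounted at the origin on the work surface. World frame = base frame: x ahead of the robot, y to its left, z up, the work surface at z = 0. Lengths are in m, angles in rad, forces in N, time in s.
With the tool pointing down it reaches from about 0.4 to 0.875 m from the base axis. Payload 6.5 kg.
Tool frame: the origin (TCP) lies midway between the tips of the shut fingers; the grasp point (between the pads) lies 19 mm behind it; z points along the fingers, y is the direction in which the jaws open and shut (so a half turn about z gives the same grasp; the last joint's range is limited). The gripper opens to 85 mm and grips with 20 to 120 N. Pads are 22 mm wide; open, the fingers measure 114 mm over their backs; the gripper's body (76 mm by 85 mm) begins 54 mm behind the grasp point. The pads swing forward as they close: fully open they stand 13 mm farther back than shut.
Start: joints at [1.283, 0.536, -0.004, 1.538, 0.003, 1.067, -0.071], TCP at [0.143, -0.634, 0.195] pointing down, gripper open.
Joint ranges: [-2.7, 2.7], [-0.37, 2.16], [-1.27, 1.26], [0.24, 2.4], [-1.31, 4.45], [0.19, 1.91], [-2.76, 2.76]. Speed limits (rad/s): [2.39, 2.39, 3.14, 3.14, 3.14, 3.14, 3.14].

### API

Orientations are given as a unit quaternion [w, x, y, z].
In Python, from bench import arm gives the robot as it stands. The module is installed in compiled form; this text tells all that it offers.
- The arm moves only by the tool carry_out, never from a script. Its argument "deltas" is a list that holds one entry, the list of rows, each a list of 4 numbers: the shift along the tool's x, y, z in mm, then the turn about the tool's z in degrees. In form: [[[tx, ty, tz, spin], ...]]. A call has 1 to 5 rows; each row shifts and turns the pose as measured when the row begins, along the tool's axes as they then stand; what a row does not reach is not made up. A row lasts 1/10 s, in which the tool goes at most 50 mm and 8.59 degrees, less where a joint would pass 70% of its speed; a pose out of reach is approached as far as the arm can. A call is refused whole if a number of a shift passes 50 or a number of a turn 8.59, either way. A call with a gripper value outside its range is refused whole. "grip" is the opening, from 0 (shut) to 1 (fully open), set as the call begins (left out, the last holds). The fingers move at their own pace and stop on an object; "newtons" is the grip in N (left out, the last holds). Time passes only in rows, so rows that do not move let the fingers close. It gives the time, the measured TCP pose, the force and the opening at its end, in the units of the state.
- arm.read_state(): the state, without advancing time (a new reading comes with each control period).
- arm.grab_frame(name): name is "scene" or "top" or "wrist"; returns the picture (420x560x3 uint8, blue, green, red); there is no depth.
- arm.camera_params(name): a dict with "mtx" (3x3 intrinsics, pixels), "origin" and "orientation" of the camera in the world; the wrist camera has in their place "hand_eye" (4x4, takes a point from camera to tool coordinates, whose origin is the TCP and whose axes are the flange's). Camera axes: x right, y down, z forward; pixel columns grow to the right and rows downward; lengths in m; the calibration is good to about 2 mm. The wrist camera is an equidistant fisheye: a pixel r from the principal point sees the ray r / f radians off the axis. A picture is of the moment at which its call begins: read the wrist's pose just before it. camera_params takes no time and is no camera call.
- arm.sign_off(): hands the job in, once; it reports no verdict.
The state is a dict: "t": time; "joints": joint angles; "joint_vel": joint speeds; "joint_torque": joint torques, N m; "position": TCP position; "tcp_rot": TCP orientation; "force": force on the tool from outside, world axes, zero at the start; "moment": the same for the moment, N m; "finger_gap": finger opening in m.
Only numpy, scipy, OpenCV 4.12 (cv2) and the standard library are available. Lean on these libraries where they do the work, as an engineer would, in place of code of your own. Each camera call takes 0.05 s, during which the arm holds its last target.

## Working session

There is one attempt and no reset: what is moved stays moved. The work goes in short steps, Python scripts to look and compute and a tool call to move; the robot and the scene stay as the last step left them, time stands still between calls to the robot, and variables do not carry over. Pictures are saved under pics/ and viewed, and the job is handed in when it is done.

Besides the shell and the picture viewer there is one more tool, called after "Emit:" by a JSON object that holds its "fn" and its "kwargs", one argument or row to a line. carry_out: Moves the arm, as the interface text tells. Its arguments: {"type":"object","properties":{"deltas":{"type":"array"},"grip":{"type":"number"},"newtons":{"type":"number"}},"required":["deltas"]}

```bash
mkdir -p pics
python3 - <<'E'
from bench import arm
import cv2
s=arm.read_state();print(s)
for n in("scene","top"):
    cv2.imwrite(f"pics/{n}0.png",arm.grab_frame(n));print(n,arm.camera_params(n))
print(arm.camera_params("wrist"))
E
```

```text
{'t': 0.0, 'joints': array([ 1.28280104,  0.53716338, -0.00443644,  1.53888494,  0.00258802,
        1.06730043, -0.0711911 ]), 'joint_vel': array([-1.08571216e-03,  2.70779182e-05,  5.84741249e-05,  1.46438741e-03,
       -9.82752463e-04, -6.44691155e-04,  4.32351991e-04]), 'joint_torque': array([ 5.60757883e-06, -5.83402276e+01,  1.04881480e+00, -2.59103447e+01,
        1.23880565e-02,  9.54125746e-03, -5.04538082e-05]), 'position': array([ 0.14281242, -0.63339599,  0.19401037]), 'tcp_rot': array([-8.61191476e-04,  9.93852724e-01,  1.10706809e-01, -1.55826133e-04]), 'force': array([-0.5085362 ,  0.03395345,  0.37685557]), 'moment': array([-0.00410519,  0.04493969, -0.01676531]), 'finger_gap': 0.08545677667267002}
scene {'mtx': array([[382.64926052,   0.        , 276.42224993],
       [  0.        , 382.64926052, 206.77209118],
       [  0.        ,   0.        ,   1.        ]]), 'origin': array([1.14545191, 0.1063194 , 0.63996459]), 'orientation': array([-0.25467321,  0.59355415,  0.69898242, -0.30701564])}
top {'mtx': array([[380.9046613 ,   0.        , 280.41695312],
       [  0.        , 380.9046613 , 205.10541985],
       [  0.        ,   0.        ,   1.        ]]), 'origin': array([4.17920157e-01, 1.18628759e-04, 8.82003797e-01]), 'orientation': array([ 0.03877694, -0.70256935,  0.7097223 , -0.03445163])}
{'mtx': array([[325.1922621 ,   0.        , 276.88435327],
       [  0.        , 325.1922621 , 214.74839473],
       [  0.        ,   0.        ,   1.        ]]), 'hand_eye': array([[ 5.17489947e-04, -9.52348754e-01, -3.05010792e-01,
         7.93106388e-02],
       [ 9.99999865e-01,  4.76310757e-04,  2.09421839e-04,
         8.86724971e-05],
       [-5.41627060e-05, -3.05010859e-01,  9.52348871e-01,
        -1.78407206e-01],
       [ 0.00000000e+00,  0.00000000e+00,  0.00000000e+00,
         1.00000000e+00]])}
```

View pics/scene0.png

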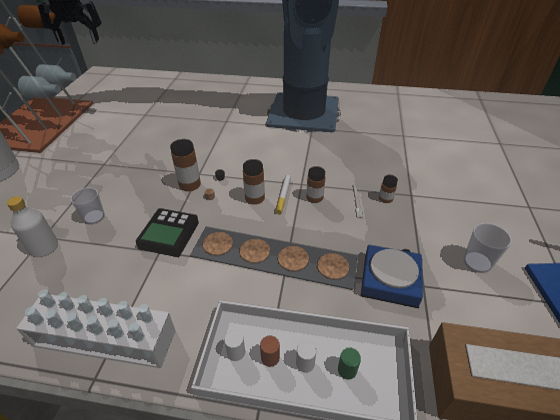

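View pics/top0.png

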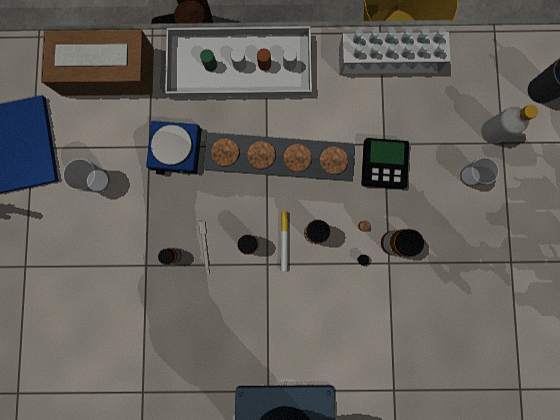

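The stirrer is at image left, at about (173,146), with the meter at about (386,163). The mats in the top view run from about (225,152) to (334,160). The lids, smallest to largest, are near (166,257), (248,244), (318,231) and (408,243). I'll enlarge these to read them more closely.

Run:
```python
import cv2
im=cv2.imread("pics/top0.png")
im=cv2.convertScaleAbs(im,alpha=1.8,beta=25)
a=im[205:275,150:290];b=im[205:275,290:430]
cv2.imwrite("pics/jars.png",cv2.resize(cv2.vconcat([a,b]),None,fx=4.2,fy=4.2,interpolation=cv2.INTER_CUBIC))
cv2.imwrite("pics/mats.png",cv2.resize(im[120:190,195:365],None,fx=4,fy=4,interpolation=cv2.INTER_CUBIC))
```

```text
(no output)
```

View pics/jars.png

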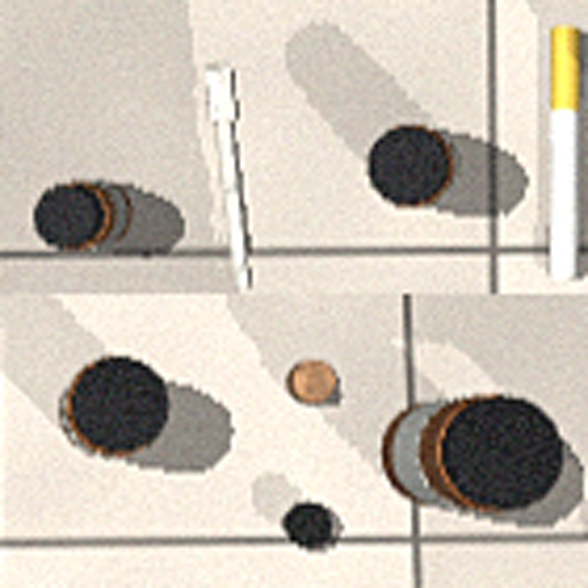

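View pics/mats.png

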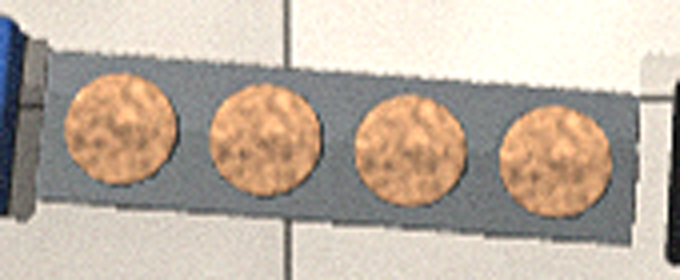

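```bash
cat > h.py <<'E'
from bench import arm
import numpy as np, cv2
from scipy.spatial.transform import Rotation as R
def Rm(q): return R.from_quat(np.roll(np.asarray(q),-1)).as_matrix()
def px2w(name,uv,z):
    p=arm.camera_params(name);r=Rm(p['orientation'])@np.linalg.solve(p['mtx'],[uv[0],uv[1],1.]);o=p['origin']
    return o+r*(z-o[2])/r[2]
def proj(name,X):
    p=arm.camera_params(name);c=Rm(p['orientation']).T@(np.asarray(X)-p['origin']);c=p['mtx']@c;return c[:2]/c[2]
def go(x,y,z=None,yaw=None):
    s=arm.read_state();M=Rm(s['tcp_rot']);d=np.array([x,y,s['position'][2] if z is None else z])-s['position']
    print('pos',s['position'].round(4),'t',s['t'],'delta tool mm',(M.T@d*1000).round(1),'world mm',(d*1000).round(1),'xaxis deg',np.degrees(np.arctan2(M[1,0],M[0,0])).round(2),'tilt',np.degrees(np.arccos(-M[2,2])).round(2),'F',s['force'].round(1),'gap',s['finger_gap'].round(4))
E
python3 - <<'E'
from h import *
f=lambda x,y,k,o:((x+.5)/k-.5+o[0],(y+.5)/k-.5+o[1])
J=dict(s=(69,215.5,.064,.033),m=(409.5,166,.084,.040),l=(118,111,.104,.047),L=(501.5,159,.124,.054))
for k,(x,y,z,d) in J.items():
    o=(150,205) if k in'sm' else (290,205)
    uv=f(x,y,4.2,o);w=px2w('top',uv,z);print(k,w.round(4),'r',np.hypot(*w[:2]).round(3),'scene px',proj('scene',w).round(1))
m=[px2w('top',f(x,y,4,(195,120)),.010) for x,y in((121,129),(266,139.5),(411,151),(556,161))]
m=np.array(m);print(m.round(4),np.linalg.norm(np.diff(m,axis=0),axis=1))
for q in m:print(proj('scene',q).round(1))
# lid diameter
print(px2w('top',(35/4.2,0),.124)*0, (562-441)/4.2/380.9*(.882-.124),(103-35)/4.2/380.9*(.882-.064))
E
```

```text
s [0.3965 0.2498 0.064 ] r 0.469 scene px [389.6 178.5]
m [0.4198 0.0748 0.084 ] r 0.426 scene px [316.1 170.7]
l [ 0.4449 -0.071   0.104 ] r 0.451 scene px [253.2 164.5]
L [ 0.4199 -0.249   0.124 ] r 0.488 scene px [182.4 144.7]
[[ 0.6351  0.1336  0.01  ]
 [ 0.6279  0.0489  0.01  ]
 [ 0.6201 -0.0356  0.01  ]
 [ 0.6132 -0.1199  0.01  ]] [0.08505368 0.08486485 0.08456568]
[332.7 264.7]
[292.7 256.9]
[254.4 249.3]
[217.5 242.3]
[0. 0. 0.] 0.05733163309955119 0.03476978084486617
```

Run:
```python
import cv2
im=cv2.imread("pics/scene0.png");im=cv2.convertScaleAbs(im,alpha=1.6,beta=20)
cv2.imwrite("pics/sc.png",cv2.resize(im[130:290,160:430],None,fx=2.9,fy=2.9,interpolation=cv2.INTER_CUBIC))
```

```text
(no output)
```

View pics/sc.png

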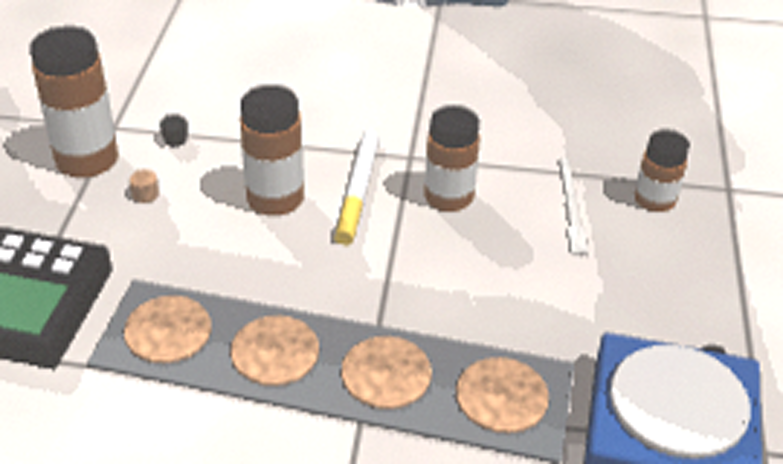

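The projections of both lids and mats agree with the scene view to within about 1 px, and the mat spacing comes out at 85 mm. So mat_d gets the largest jar, c the large, b the medium and a the small. First I'll align the tool yaw with the row (-4.9°), a spin of +17.6°.

Emit:
{"fn": "carry_out", "kwargs": {
  "deltas": [
    [[0, -40, 0, 6], [0, -50, 0, 6], [0, -50, 0, 5.6], [0, -50, 0, 0], [0, 0, 0, 0]]
  ],
  "grip": 1,
  "newtons": 30
}}

```text
t: 0.6
position: [0.1302, -0.4374, 0.1895]
tcp_rot: [-0.004, 0.999, -0.05, -0.002]
force: [-0.5, -1.1, -0.7]
finger_gap: 0.0856
```

```bash
python3 -c "
from h import *
go(.42,-.249)"
```

```text
Traceback (most recent call last):
  File "h.py", line 12, in go
    print('pos',s['position'].round(4),'t',s['t'],'delta tool mm',(M.T@d*1000).round(1),'world mm',(d*1000).round(1),'xaxis deg',np.degrees(np.arctan2(M[1,0],M[0,0])).round(2),'tilt',np.degrees(np.arccos(-M[2,2])).round(2),'F',s['force'].round(1),'gap',s['finger_gap'].round(4))
                                                                                                                                                                                                                                                             ^^^^^^^^^^^^^^^^^^^^^
AttributeError: 'float' object has no attribute 'round'
```

```bash
sed -i "s/s\['finger_gap'\].round(4)/round(s['finger_gap'],4)/" h.py; python3 -c "
from h import *
go(.42,-.249,.2)"
```

```text
pos [ 0.1302 -0.4374  0.1895] t 0.6 delta tool mm [ 269.7 -216.4   -9.7] world mm [289.8 188.4  10.5] xaxis deg -5.7 tilt 0.52 F [-0.5 -1.1 -0.7] gap 0.0856
```

Emit:
{"fn": "carry_out", "kwargs": {
  "deltas": [
    [[40, -34, -3, 0], [44, -36, -3, 0], [44, -36, -2, 0], [44, -36, -2, 0], [44, -36, 0, 0]]
  ]
}}

```text
t: 1.1
position: [0.3369, -0.3014, 0.1995]
tcp_rot: [-0.002, 0.998, -0.057, -0.002]
force: [1.5, -0.5, 0.8]
finger_gap: 0.0853
```

```bash
python3 -c "
from h import *
go(.42,-.249,.2)"
```

```text
pos [ 0.3369 -0.3014  0.1995] t 1.1 delta tool mm [ 76.6 -61.5  -0.6] world mm [83.1 52.4  0.5] xaxis deg -6.51 tilt 0.38 F [ 1.5 -0.5  0.8] gap 0.0853
```

Emit:
{"fn": "carry_out", "kwargs": {
  "deltas": [
    [[38, -30, 0, 0], [32, -26, 0, -0.8], [10, -8, 0, -0.8], [0, 0, 0, 0], [0, 0, 0, 0]]
  ]
}}

```text
t: 1.6
position: [0.4319, -0.2403, 0.1991]
tcp_rot: [-0.004, 0.999, -0.037, -0.001]
force: [-0.2, -0.7, 0.2]
finger_gap: 0.0853
```

```bash
python3 -c "
from h import *
go(.42,-.249,.061)
s=arm.read_state()
cv2.imwrite('pics/w1.png',arm.grab_frame('wrist'));cv2.imwrite('pics/t1.png',arm.grab_frame('top'))"
```

```text
pos [ 0.4319 -0.2403  0.1991] t 1.6 delta tool mm [-11.   10.5 138.1] world mm [ -11.9   -8.7 -138.1] xaxis deg -4.26 tilt 0.42 F [-0.2 -0.7  0.2] gap 0.0853
```

View pics/w1.png

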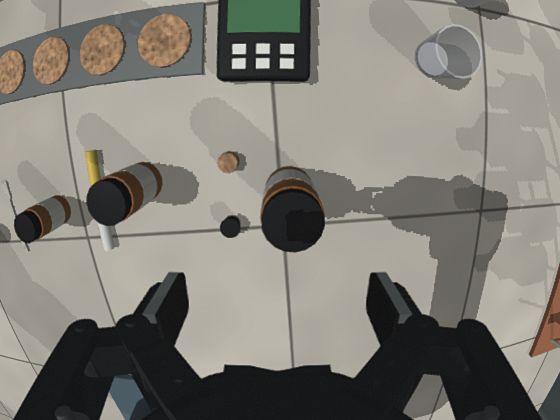

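The wrist view shows the largest lid centred at about (292,217), with the fingers either side at the bottom. I'll cross-check that point with the fisheye model.

```bash
cat >> h.py <<'E'
def wpx(uv,z,s):
    p=arm.camera_params('wrist');K=p['mtx'];H=p['hand_eye'];d=np.array([uv[0]-K[0,2],uv[1]-K[1,2]]);r=np.hypot(*d);th=r/K[0,0]
    c=np.array([*(d/r*np.sin(th)),np.cos(th)]);M=Rm(s['tcp_rot']);o=s['position']+M@H[:3,3];v=M@H[:3,:3]@c
    return o+v*(z-o[2])/v[2]
E
python3 -c "
from h import *
s=arm.read_state();print(s['t'],wpx((292.5,217.5),.124,s),wpx((164,40),.01,s), wpx((109,202),.104,s))"
```

```text
1.7 [ 0.42598621 -0.2526867   0.124     ] [ 0.6131816  -0.12277573  0.01      ] [ 0.44758951 -0.07922078  0.104     ]
```

The wrist estimate of (.426,-.253) against the top view's (.420,-.249) agrees within a few mm. I'll use (.422,-.250) and descend.

Emit:
{"fn": "carry_out", "kwargs": {
  "deltas": [
    [[-9, 11, 0, 0.5], [0, 0, 0, 0], [0, 0, 20, 0], [0, 0, 25, 0], [0, 0, 15, 0]]
  ]
}}

```text
t: 2.2
position: [0.417, -0.2591, 0.1402]
tcp_rot: [-0.001, 0.999, -0.049, 0.001]
force: [-0.7, -0.2, -0.4]
finger_gap: 0.0853
```

```bash
python3 -c "
from h import *
go(.422,-.250,.061)"
```

```text
pos [ 0.417  -0.2591  0.1402] t 2.2 delta tool mm [ 4.  -9.4 79.2] world mm [  5.    9.1 -79.2] xaxis deg -5.65 tilt 0.13 F [-0.7 -0.2 -0.4] gap 0.0853
```

Emit:
{"fn": "carry_out", "kwargs": {
  "deltas": [
    [[4, -9, 0, 0], [0, 0, 0, 0], [0, 0, 0, 0]]
  ]
}}

```text
t: 2.5
position: [0.4197, -0.251, 0.1397]
tcp_rot: [-0.001, 0.999, -0.051, -0.001]
force: [-0.1, 0.2, -0.6]
finger_gap: 0.0853
```

```bash
python3 -c "
from h import *
go(.422,-.250,.061)"
```

```text
pos [ 0.4197 -0.251   0.1397] t 2.5 delta tool mm [ 2.3 -1.  78.7] world mm [  2.3   1.  -78.7] xaxis deg -5.87 tilt 0.15 F [-0.1  0.2 -0.6] gap 0.0853
```

Emit:
{"fn": "carry_out", "kwargs": {
  "deltas": [
    [[2, -1, 20, -0.9], [0, 0, 25, 0], [0, 0, 20, 0], [0, 0, 12, 0], [0, 0, 0, 0]]
  ]
}}

```text
t: 3.0
position: [0.4264, -0.2531, 0.0657]
tcp_rot: [0.002, 0.999, -0.044, 0.004]
force: [0.0, -0.4, -0.2]
finger_gap: 0.0854
```

Emit:
{"fn": "carry_out", "kwargs": {
  "deltas": [
    [[0, 0, 0, 0], [0, 0, 0, 0], [0, 0, 0, 0], [0, 0, 0, 0], [0, 0, 0, 0]]
  ],
  "grip": 0,
  "newtons": 30
}}

```text
t: 3.5
position: [0.4287, -0.254, 0.0692]
tcp_rot: [0.003, 0.999, -0.044, 0.007]
force: [0.1, 0.4, -3.4]
finger_gap: 0.0526
```

Emit:
{"fn": "carry_out", "kwargs": {
  "deltas": [
    [[0, 0, 0, 0], [0, 0, 0, 0], [0, 0, 0, 0], [0, 0, 0, 0], [0, 0, 0, 0]]
  ]
}}

```text
t: 4.0
position: [0.428, -0.2541, 0.069]
tcp_rot: [0.003, 0.999, -0.044, 0.006]
force: [-0.3, 0.9, -2.4]
finger_gap: 0.053
```

```bash
python3 -c "
from h import *
go(.422,-.250,.061)
cv2.imwrite('pics/w2.png',arm.grab_frame('wrist'));im=arm.grab_frame('scene')
cv2.imwrite('pics/s2.png',cv2.resize(cv2.convertScaleAbs(im[80:230,100:300],alpha=1.6,beta=20),None,fx=4,fy=4,interpolation=cv2.INTER_CUBIC))"
```

```text
pos [ 0.428  -0.2541  0.069 ] t 4.0 delta tool mm [-6.4 -3.6  7.9] world mm [-6.   4.1 -8. ] xaxis deg -5.01 tilt 0.77 F [-0.3  0.9 -2.4] gap 0.053
```

View pics/w2.png

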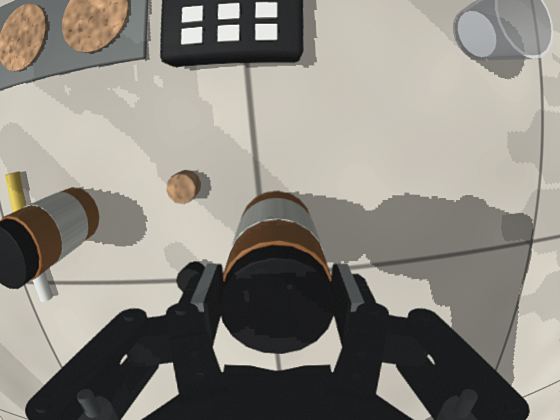

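View pics/s2.png

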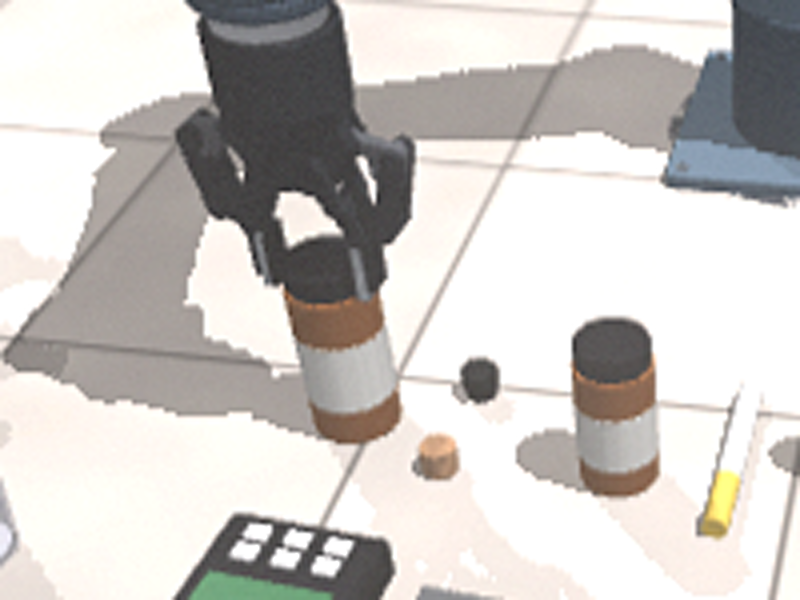

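The scene view shows the pads closed on the lid rather than the glass (gap 53 mm, against a 54 mm lid), because the tool drifted up to z=.069. The jar hasn't moved. I'll reopen, go lower and re-centre.

Emit:
{"fn": "carry_out", "kwargs": {
  "deltas": [
    [[0, 0, 0, 0], [0, 0, 0, 0], [0, 0, 0, 0], [0, 0, 0, 0], [-4, -2, 8, 0]]
  ],
  "grip": 1
}}

```text
t: 4.6
position: [0.4268, -0.253, 0.0625]
tcp_rot: [0.004, 0.999, -0.044, 0.009]
force: [0.0, 0.1, 0.4]
finger_gap: 0.0856
```

Emit:
{"fn": "carry_out", "kwargs": {
  "deltas": [
    [[0, 0, 4, 0], [0, 0, 0, 0]]
  ]
}}

```text
t: 4.8
position: [0.4253, -0.2522, 0.0569]
tcp_rot: [0.003, 0.999, -0.044, 0.007]
force: [0.5, 0.6, -0.7]
finger_gap: 0.0852
```

```bash
python3 -c "
from h import *
go(.424,-.252,.056)
im=arm.grab_frame('scene')
cv2.imwrite('pics/s3.png',cv2.resize(cv2.convertScaleAbs(im[80:230,100:300],alpha=1.6,beta=20),None,fx=4,fy=4,interpolation=cv2.INTER_CUBIC))"
```

```text
pos [ 0.4253 -0.2522  0.0569] t 4.8 delta tool mm [-1.3 -0.1  0.8] world mm [-1.3  0.2 -0.9] xaxis deg -5.01 tilt 0.92 F [ 0.5  0.6 -0.7] gap 0.0852
```

View pics/s3.png

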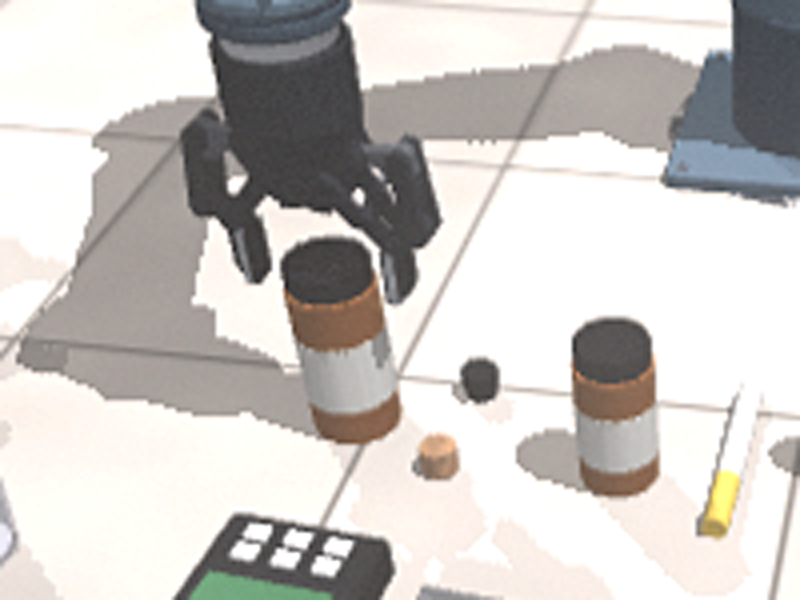

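```bash
python3 -c "
from h import *
for z in(.12,.13,.14,.15,.16):print(z,proj('scene',(.465,-.252,z)),proj('scene',(.425,-.252-.05,z-.05)),proj('scene',(.425,-.252+.05,z-.05)))"
```

```text
0.12 [174.87751876 156.8511916 ] [165.3532981  162.16805241] [203.72105614 165.88959413]
0.13 [174.0572946  153.29727245] [164.52453845 158.91053162] [203.15939773 162.6150973 ]
0.14 [173.22431167 149.68807132] [163.68383114 155.60604943] [202.58953218 159.29275251]
0.15 [172.37826995 146.02228819] [162.83091595 152.25358295] [202.0112783  155.92150328]
0.16 [171.51885991 142.29858199] [161.96552503 148.85207937] [201.4244495  152.50026181]
```

Run:
```python
from h import *
s=dict(position=np.array([.428,-.2541,.069]),tcp_rot=np.array([.003,.999,-.044,.006]))
s['tcp_rot']/=np.linalg.norm(s['tcp_rot'])
print(wpx((276,303),.124,s),'edges',wpx((220,300),.124,s),wpx((332,300),.124,s))
# project TCP-frame points into wrist image
H=arm.camera_params('wrist')['hand_eye'];K=arm.camera_params('wrist')['mtx']
def pw(P):
    c=np.linalg.inv(H)@np.r_[P,1];th=np.arctan2(np.hypot(c[0],c[1]),c[2]);d=c[:2]/np.hypot(c[0],c[1])*th*K[0,0];return d+K[:2,2]
for P in [(0,.027,-.019),(0,.027,0),(.011,.027,-.008),(0,.0425,-.013),(.011,.0425,-.013),(.011,.0425,-.02)]:print(P,pw(P).round())
im=cv2.imread('pics/w2.png')
cv2.imwrite('pics/w2c.png',cv2.resize(cv2.convertScaleAbs(im[170:400,130:430],alpha=1.8,beta=30),None,fx=2.6,fy=2.6,interpolation=cv2.INTER_CUBIC))
```

```text
[ 0.42563251 -0.25299969  0.124     ] edges [ 0.42906278 -0.22795328  0.124     ] [ 0.42450779 -0.27827902  0.124     ]
(0, 0.027, -0.019) [326. 264.]
(0, 0.027, 0) [322. 250.]
(0.011, 0.027, -0.008) [325. 238.]
(0, 0.0425, -0.013) [352. 259.]
(0.011, 0.0425, -0.013) [353. 241.]
(0.011, 0.0425, -0.02) [356. 246.]
```

View pics/w2c.png

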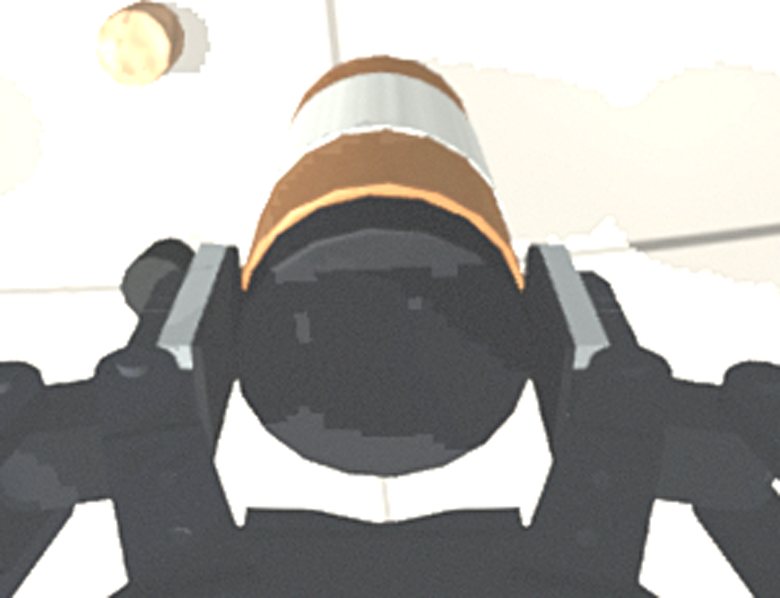

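Run:
```python
from h import *
from scipy.optimize import least_squares
q=np.array([.003,.999,-.044,.006]);q/=np.linalg.norm(q);M=Rm(q);p=np.array([.428,-.2541,.069])
H=arm.camera_params('wrist')['hand_eye'];K=arm.camera_params('wrist')['mtx']
def pw(P):
    c=np.linalg.inv(H)@np.r_[P,1];th=np.arctan2(np.hypot(c[0],c[1]),c[2]);d=c[:2]/np.hypot(c[0],c[1])*th*K[0,0];return d+K[:2,2]
for w,sc in (((339.6,265),(167,150.8)),((208.8,265.4),(193,154.5))):
    r=least_squares(lambda P:np.r_[pw(P)-w,proj('scene',p+M@P)-sc],[0,0,0]);print(r.x.round(4),(p+M@r.x).round(4),r.fun.round(1))
```

```text
[ 0.0122  0.0288 -0.0451] [ 0.4371 -0.2836  0.1144] [-0.   0.  -0.1  0. ]
[ 0.009  -0.0332 -0.0396] [ 0.4394 -0.2215  0.1086] [-0.2  0.3 -1.2  1.2]
```

Triangulating the pad tips from the wrist and scene views puts them about 40 mm behind the reported TCP at this opening. That is roughly 30 mm higher than the text implies, and both views agree. I'll go lower in steps and watch the force and the lid clearance.

Emit:
{"fn": "carry_out", "kwargs": {
  "deltas": [
    [[0, 0, 8, 0], [0, 0, 8, 0], [0, 0, 0, 0]]
  ]
}}

```text
t: 5.15
position: [0.4256, -0.2523, 0.0396]
tcp_rot: [0.003, 0.999, -0.044, 0.007]
force: [-1.1, 0.7, -0.1]
finger_gap: 0.0855
```

```bash
python3 -c "
from h import *
go(.424,-.252,.030)
im=arm.grab_frame('scene')
cv2.imwrite('pics/s4.png',cv2.resize(cv2.convertScaleAbs(im[80:230,100:300],alpha=1.6,beta=20),None,fx=4,fy=4,interpolation=cv2.INTER_CUBIC))"
```

```text
pos [ 0.4256 -0.2523  0.0396] t 5.15 delta tool mm [-1.7 -0.2  9.6] world mm [-1.6  0.3 -9.6] xaxis deg -5.0 tilt 0.92 F [-1.1  0.7 -0.1] gap 0.0855
```

View pics/s4.png

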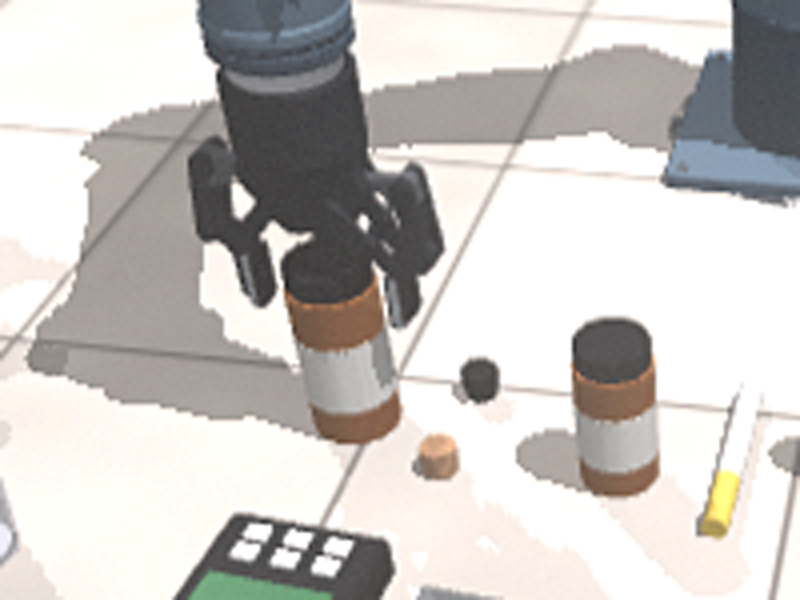

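Emit:
{"fn": "carry_out", "kwargs": {
  "deltas": [
    [[0, 0, 7, 0], [0, 0, 0, 0], [0, 0, 0, 0]]
  ]
}}

```text
t: 5.5
position: [0.426, -0.2525, 0.0323]
tcp_rot: [0.003, 0.999, -0.044, 0.008]
force: [0.6, 1.1, -0.2]
finger_gap: 0.0854
```

Emit:
{"fn": "carry_out", "kwargs": {
  "deltas": [
    [[0, 0, 0, 0], [0, 0, 0, 0], [0, 0, 0, 0], [0, 0, 0, 0], [0, 0, 0, 0]]
  ],
  "grip": 0,
  "newtons": 45
}}

```text
t: 6.0
position: [0.4262, -0.2527, 0.0328]
tcp_rot: [0.003, 0.999, -0.044, 0.008]
force: [-0.2, 0.6, -1.4]
finger_gap: 0.0559
```

Emit:
{"fn": "carry_out", "kwargs": {
  "deltas": [
    [[0, 0, -10, 0], [0, 0, -10, 0], [0, 0, -15, 0], [0, 0, -15, 0], [0, 0, 0, 0]]
  ]
}}

```text
t: 6.5
position: [0.4244, -0.2517, 0.0862]
tcp_rot: [0.003, 0.999, -0.044, 0.007]
force: [0.9, -1.0, -2.6]
finger_gap: 0.0561
```

```bash
python3 -c "
from h import *
go(.6,-.2,.11)
im=arm.grab_frame('scene')
cv2.imwrite('pics/s5.png',cv2.resize(cv2.convertScaleAbs(im[80:230,100:300],alpha=1.6,beta=20),None,fx=4,fy=4,interpolation=cv2.INTER_CUBIC))"
```

```text
pos [ 0.4244 -0.2517  0.0862] t 6.5 delta tool mm [170.7 -66.7 -21.6] world mm [175.6  51.7  23.8] xaxis deg -5.0 tilt 0.89 F [ 0.9 -1.  -2.6] gap 0.0561
```

View pics/s5.png

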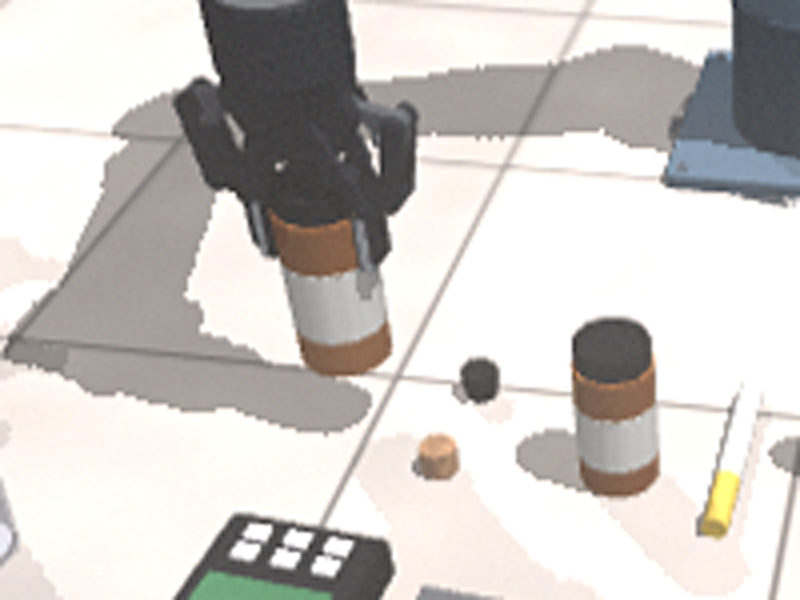

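The largest jar is lifted, gripped on the glass below the lid, with its underside at about 54 mm. Now I'll carry it out over the row.

Emit:
{"fn": "carry_out", "kwargs": {
  "deltas": [
    [[28, -4, -10, 0], [40, -10, -10, 0], [44, -14, 0, 0], [44, -20, 0, 0], [20, -20, 0, 0]]
  ]
}}

```text
t: 7.05
position: [0.6027, -0.2026, 0.1034]
tcp_rot: [0.003, 0.999, -0.049, 0.002]
force: [-0.5, 0.9, -2.6]
finger_gap: 0.0565
```

```bash
python3 -c "
from h import *
go(.635,.1336,.10)"
```

```text
pos [ 0.6027 -0.2026  0.1034] t 7.05 delta tool mm [  -0.9 -337.7    1.2] world mm [ 32.3 336.2  -3.4] xaxis deg -5.65 tilt 0.43 F [-0.5  0.9 -2.6] gap 0.0565
```

Emit:
{"fn": "carry_out", "kwargs": {
  "deltas": [
    [[0, -30, 0, 0], [0, -42, 0, 0], [0, -45, 0, 0], [0, -45, 0, 0], [0, -40, 0, 0]]
  ]
}}

```text
t: 7.55
position: [0.6238, 0.0008, 0.0959]
tcp_rot: [0.005, 0.999, -0.053, -0.0]
force: [0.9, -0.6, -2.5]
finger_gap: 0.0561
```

```bash
python3 -c "
from h import *
go(.635,.1336,.10)"
```

```text
pos [0.6238 0.0008 0.0959] t 7.55 delta tool mm [  -2.8 -133.2   -5.3] world mm [ 11.2 132.8   4.1] xaxis deg -6.03 tilt 0.53 F [ 0.9 -0.6 -2.5] gap 0.0561
```

Emit:
{"fn": "carry_out", "kwargs": {
  "deltas": [
    [[0, -40, -2, 0], [0, -40, -2, -0.5], [-1, -28, 0, -0.5], [0, -12, 0, 0], [0, 0, 0, 0]]
  ]
}}

```text
t: 8.05
position: [0.6304, 0.1341, 0.0939]
tcp_rot: [0.003, 0.999, -0.038, -0.004]
force: [0.1, -1.0, -3.1]
finger_gap: 0.056
```

```bash
python3 -c "
from h import *
go(.635,.1336,.055)"
```

```text
pos [0.6304 0.1341 0.0939] t 8.05 delta tool mm [ 5.  -0.1 38.8] world mm [  4.6  -0.5 -38.9] xaxis deg -4.39 tilt 0.61 F [ 0.1 -1.  -3.1] gap 0.056
```

Emit:
{"fn": "carry_out", "kwargs": {
  "deltas": [
    [[4, 0, 10, 0], [0, 0, 15, 0], [0, 0, 10, 0], [0, 0, 0, 0]]
  ]
}}

```text
t: 8.45
position: [0.6338, 0.1243, 0.0537]
tcp_rot: [0.006, 0.999, -0.042, -0.006]
force: [-0.6, 0.1, -2.8]
finger_gap: 0.0562
```

```bash
python3 -c "
from h import *
go(.635,.1336,.0425)
im=arm.grab_frame('scene')
cv2.imwrite('pics/s6.png',cv2.resize(cv2.convertScaleAbs(im[150:300,240:440],alpha=1.6,beta=20),None,fx=4,fy=4,interpolation=cv2.INTER_CUBIC))"
```

```text
pos [0.6338 0.1243 0.0537] t 8.45 delta tool mm [ 0.5 -9.5 11.1] world mm [  1.2   9.3 -11.2] xaxis deg -4.87 tilt 0.95 F [-0.6  0.1 -2.8] gap 0.0562
```

View pics/s6.png

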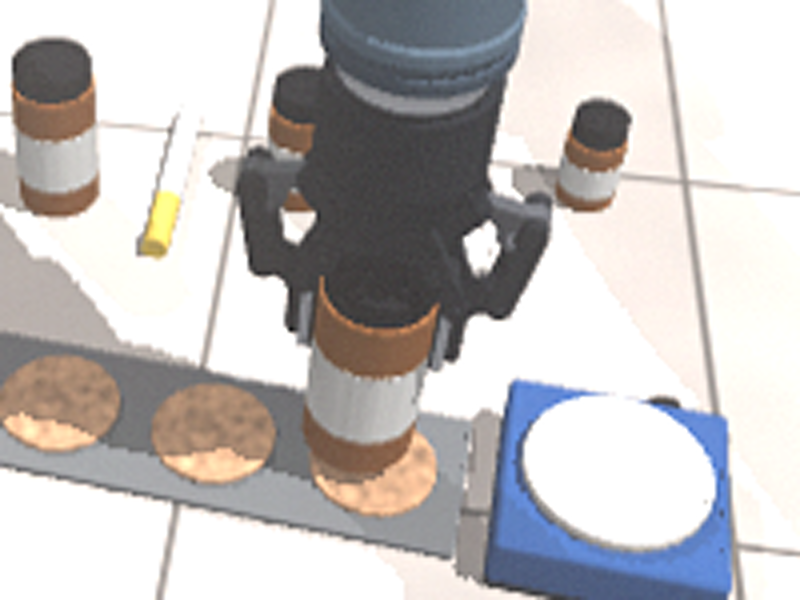

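Emit:
{"fn": "carry_out", "kwargs": {
  "deltas": [
    [[1, -9, 0, 0], [0, 0, 0, 0], [0, 0, 0, 0]]
  ]
}}

```text
t: 8.8
position: [0.6369, 0.1329, 0.0549]
tcp_rot: [0.006, 0.999, -0.043, -0.005]
force: [-1.0, 0.6, -3.9]
finger_gap: 0.0558
```

```bash
python3 -c "
from h import *
go(.635,.1336,.0425)
print(proj('scene',(.634,.1243,.021)))
im=arm.grab_frame('scene');cv2.imwrite('pics/w7.png',arm.grab_frame('wrist'))
cv2.imwrite('pics/s7.png',cv2.resize(cv2.convertScaleAbs(im[190:290,280:400],alpha=1.6,beta=20),None,fx=6,fy=6,interpolation=cv2.INTER_CUBIC))"
```

```text
pos [0.6369 0.1329 0.0549] t 8.8 delta tool mm [-1.8 -0.7 12.4] world mm [ -1.9   0.7 -12.4] xaxis deg -4.97 tilt 0.88 F [-1.   0.6 -3.9] gap 0.0558
[328.70061103 260.31998611]
```

View pics/s7.png

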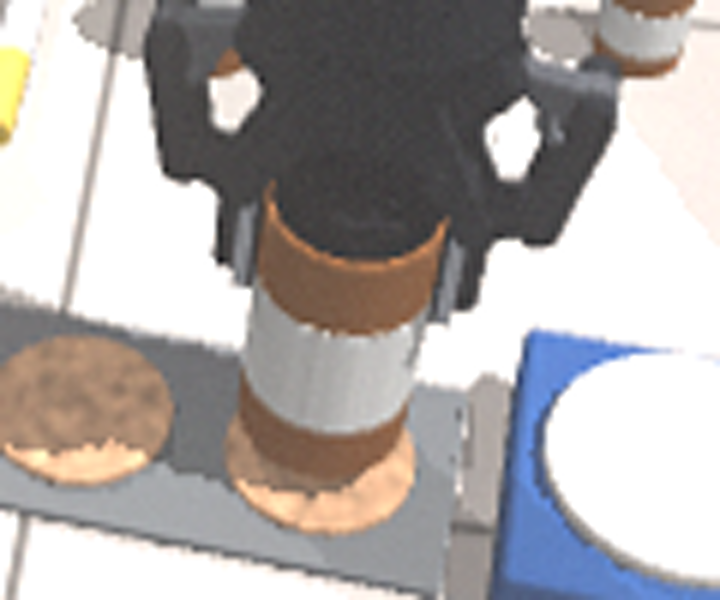

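Emit:
{"fn": "carry_out", "kwargs": {
  "deltas": [
    [[-1, 0, 5, 0], [0, 0, 4, 0], [0, 0, 2, 0], [0, 0, 0, 0]]
  ]
}}

```text
t: 9.3
position: [0.6356, 0.1333, 0.0434]
tcp_rot: [0.006, 0.999, -0.043, -0.004]
force: [0.0, 0.8, -2.2]
finger_gap: 0.0561
```

```bash
python3 -c "
from h import *
go(.635,.1336,.0425)"
```

```text
pos [0.6356 0.1333 0.0434] t 9.3 delta tool mm [-0.7 -0.3  0.9] world mm [-0.6  0.3 -0.9] xaxis deg -4.94 tilt 0.84 F [ 0.   0.8 -2.2] gap 0.0561
```

Emit:
{"fn": "carry_out", "kwargs": {
  "deltas": [
    [[0, 0, 2, 0], [0, 0, 0, 0]]
  ]
}}

```text
t: 9.5
position: [0.6365, 0.1333, 0.0437]
tcp_rot: [0.006, 0.999, -0.043, -0.004]
force: [0.2, 0.9, -2.6]
finger_gap: 0.0559
```

Emit:
{"fn": "carry_out", "kwargs": {
  "deltas": [
    [[0, 0, 3, 0], [0, 0, 0, 0]]
  ]
}}

```text
t: 9.7
position: [0.638, 0.1334, 0.0437]
tcp_rot: [0.006, 0.999, -0.043, -0.002]
force: [0.3, 0.2, -3.7]
finger_gap: 0.0562
```

```bash
python3 -c "
from h import *
go(.635,.1336,.0425)
im=arm.grab_frame('scene')
cv2.imwrite('pics/s8.png',cv2.resize(cv2.convertScaleAbs(im[190:290,280:400],alpha=1.6,beta=20),None,fx=6,fy=6,interpolation=cv2.INTER_CUBIC));go(.635,.1336,.0425)"
```

```text
pos [0.638  0.1334 0.0437] t 9.7 delta tool mm [-3.   0.1  1.2] world mm [-3.   0.2 -1.2] xaxis deg -4.98 tilt 0.7 F [ 0.3  0.2 -3.7] gap 0.0562
pos [0.6381 0.1335 0.0435] t 9.75 delta tool mm [-3.1  0.1  1.1] world mm [-3.1  0.1 -1. ] xaxis deg -4.98 tilt 0.69 F [-0.9 -0.2 -2.1] gap 0.0561
```

View pics/s8.png

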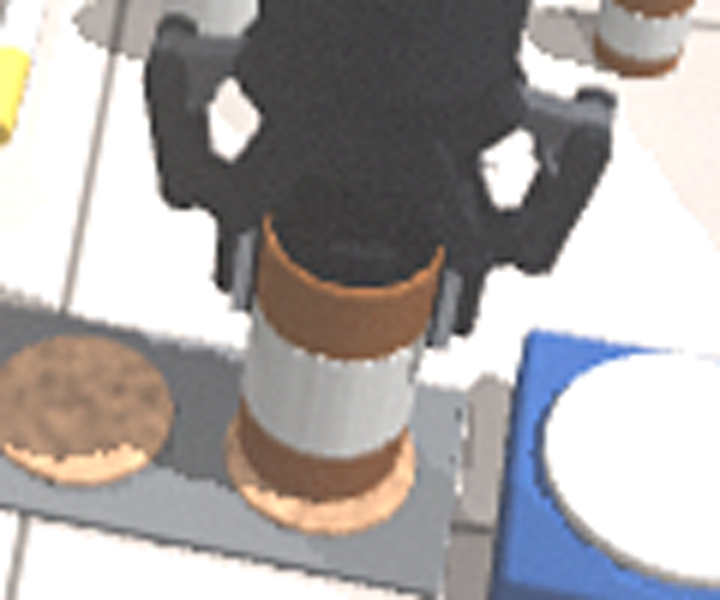

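```bash
python3 -c "
from h import *
def low(x,y,z,r):
    P=np.array([proj('scene',(x+r*np.cos(a),y+r*np.sin(a),z)) for a in np.linspace(0,6.28,200)]);i=P[:,1].argmax();return ((P[i]-[280,190])*6).round(0), ((P[:,0].min()-280)*6).round(),((P[:,0].max()-280)*6).round()
print('mat',low(.6351,.1336,.010,.033))
for x in(.625,.63,.638):
  for z in(.010,.013,.016):print(x,z,low(x,.1334,z,.0285))
"
```

```text
mat (array([326., 526.]), np.float64(220.0), np.float64(413.0))
0.625 0.01 (array([326., 491.]), np.float64(235.0), np.float64(400.0))
0.625 0.013 (array([327., 486.]), np.float64(236.0), np.float64(401.0))
0.625 0.016 (array([327., 480.]), np.float64(237.0), np.float64(402.0))
0.63 0.01 (array([325., 503.]), np.float64(234.0), np.float64(399.0))
0.63 0.013 (array([326., 497.]), np.float64(235.0), np.float64(400.0))
0.63 0.016 (array([327., 492.]), np.float64(235.0), np.float64(401.0))
0.638 0.01 (array([324., 522.]), np.float64(232.0), np.float64(399.0))
0.638 0.013 (array([324., 516.]), np.float64(233.0), np.float64(400.0))
0.638 0.016 (array([325., 511.]), np.float64(233.0), np.float64(401.0))
```

Compared with the mat, the jar's base sits about 6–9 mm short in x, because it was grasped slightly off-centre and matches the top estimate of x=.420. I'll lift a little, shift +7 mm in x and set it down.

Emit:
{"fn": "carry_out", "kwargs": {
  "deltas": [
    [[0, 0, -6, 0], [5, 0, 0, 0], [0, 0, 0, 0]]
  ]
}}

```text
t: 10.05
position: [0.6431, 0.1328, 0.049]
tcp_rot: [0.006, 0.999, -0.043, -0.003]
force: [0.3, 0.4, -3.4]
finger_gap: 0.0559
```

```bash
python3 -c "
from h import *
go(.643,.1336,.0425)"
```

```text
pos [0.6431 0.1328 0.049 ] t 10.05 delta tool mm [-0.1 -0.8  6.5] world mm [-0.1  0.8 -6.5] xaxis deg -4.98 tilt 0.73 F [ 0.3  0.4 -3.4] gap 0.0559
```

Emit:
{"fn": "carry_out", "kwargs": {
  "deltas": [
    [[0, 0, 4, 0], [0, 0, 3, 0], [0, 0, 3, 0], [0, 0, 3, 0]]
  ]
}}

```text
t: 10.45
position: [0.6443, 0.1327, 0.0431]
tcp_rot: [0.006, 0.999, -0.044, -0.002]
force: [-10.8, -2.7, 25.2]
finger_gap: 0.056
```

```bash
python3 -c "
from h import *
go(.643,.1336,.0425)
im=arm.grab_frame('scene')
cv2.imwrite('pics/s9.png',cv2.resize(cv2.convertScaleAbs(im[190:290,280:400],alpha=1.6,beta=20),None,fx=6,fy=6,interpolation=cv2.INTER_CUBIC));go(.635,.1336,.0425)"
```

```text
pos [0.6443 0.1327 0.0431] t 10.45 delta tool mm [-1.4 -0.8  0.6] world mm [-1.3  0.9 -0.6] xaxis deg -5.03 tilt 0.76 F [-10.8  -2.7  25.2] gap 0.056
pos [0.6442 0.1327 0.0431] t 10.5 delta tool mm [-9.3 -0.1  0.6] world mm [-9.2  0.9 -0.6] xaxis deg -5.03 tilt 0.77 F [-9.3 -2.3 25.4] gap 0.0558
```

View pics/s9.png

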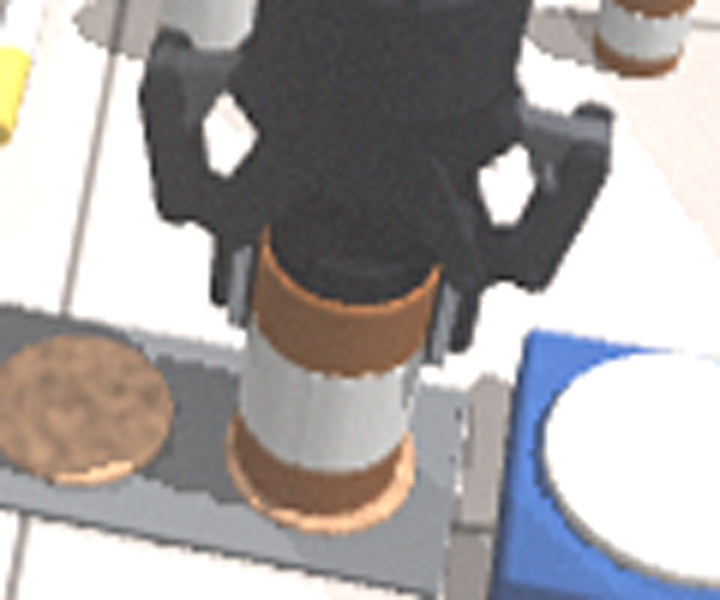

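Contact: 25 N, with the base centred on the mat to about 3 mm. I'll ease up and release.

Emit:
{"fn": "carry_out", "kwargs": {
  "deltas": [
    [[0, 0, -1, 0], [0, 0, 0, 0]]
  ]
}}

```text
t: 10.7
position: [0.6444, 0.1328, 0.0448]
tcp_rot: [0.006, 0.999, -0.044, -0.002]
force: [-0.2, 0.2, -3.1]
finger_gap: 0.0564
```

Emit:
{"fn": "carry_out", "kwargs": {
  "deltas": [
    [[0, 0, 0, 0], [0, 0, 0, 0], [0, 0, 0, 0], [0, 0, 0, 0]]
  ],
  "grip": 1
}}

```text
t: 11.1
position: [0.6445, 0.133, 0.0438]
tcp_rot: [0.006, 0.999, -0.044, -0.002]
force: [0.8, 0.4, -0.0]
finger_gap: 0.0853
```

Emit:
{"fn": "carry_out", "kwargs": {
  "deltas": [
    [[0, 0, -20, 0], [0, 0, -40, 0], [0, 0, -40, 0], [0, 0, -20, 0], [0, 0, 0, 0]]
  ]
}}

```text
t: 11.6
position: [0.6441, 0.1342, 0.166]
tcp_rot: [0.007, 0.999, -0.044, -0.004]
force: [0.0, -0.1, -1.0]
finger_gap: 0.0855
```

```bash
python3 -c "
from h import *
go(.445,-.071,.16)
im=arm.grab_frame('scene')
cv2.imwrite('pics/s10.png',cv2.resize(cv2.convertScaleAbs(im[150:300,240:440],alpha=1.6,beta=20),None,fx=4,fy=4,interpolation=cv2.INTER_CUBIC))"
```

```text
pos [0.6441 0.1342 0.166 ] t 11.6 delta tool mm [-180.4  221.7   10.3] world mm [-199.1 -205.2   -6. ] xaxis deg -5.01 tilt 0.87 F [ 0.  -0.1 -1. ] gap 0.0855
```

View pics/s10.png

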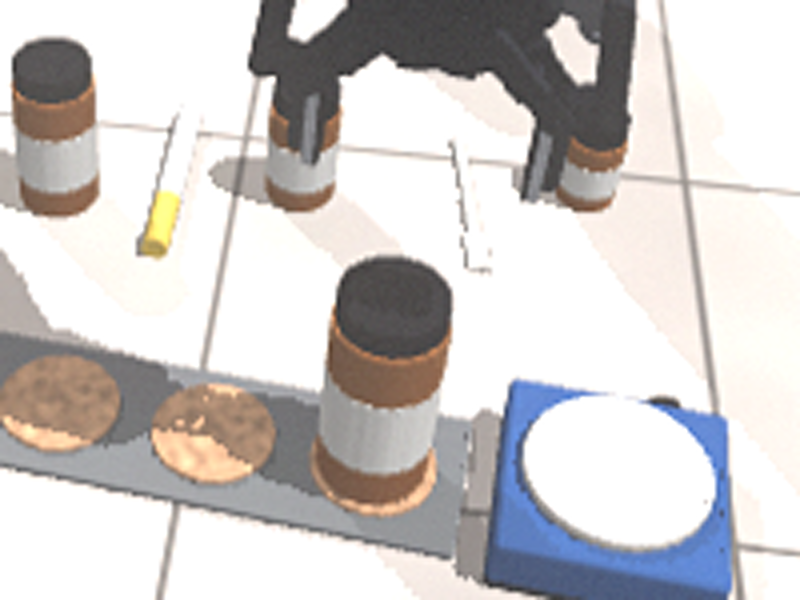

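The largest jar stands upright on mat d. Next is the large jar at (.445,-.071).

Emit:
{"fn": "carry_out", "kwargs": {
  "deltas": [
    [[-28, 34, 0, 0], [-36, 44, 0, 0], [-36, 44, 0, 0], [-36, 44, 0, 0], [-30, 36, 0, 0]]
  ]
}}

```text
t: 12.15
position: [0.4674, -0.0389, 0.1606]
tcp_rot: [0.005, 0.999, -0.039, -0.008]
force: [0.7, -0.6, -0.1]
finger_gap: 0.0858
```

Emit:
{"fn": "carry_out", "kwargs": {
  "deltas": [
    [[0, 0, 0, 0], [0, 0, 0, 0]]
  ]
}}

```text
t: 12.35
position: [0.4601, -0.0449, 0.1578]
tcp_rot: [0.007, 0.999, -0.044, -0.013]
force: [1.2, 1.1, -0.1]
finger_gap: 0.0855
```

```bash
python3 -c "
from h import *
go(.445,-.071,.016)"
```

```text
pos [ 0.4601 -0.0449  0.1578] t 12.35 delta tool mm [ -9.3  25.3 142.5] world mm [ -15.1  -26.1 -141.8] xaxis deg -5.01 tilt 1.63 F [ 1.2  1.1 -0.1] gap 0.0855
```

Emit:
{"fn": "carry_out", "kwargs": {
  "deltas": [
    [[-11, 25, 0, 0], [0, 0, 0, 0], [0, 0, 20, 0], [0, 0, 0, 0]]
  ]
}}

```text
t: 12.75
position: [0.4471, -0.067, 0.1355]
tcp_rot: [0.006, 0.999, -0.042, -0.014]
force: [-0.7, 1.0, 0.6]
finger_gap: 0.0854
```

```bash
python3 -c "
from h import *
go(.445,-.071,.016)"
```

```text
pos [ 0.4471 -0.067   0.1355] t 12.75 delta tool mm [  1.5   2.7 119.6] world mm [  -2.1   -4.  -119.5] xaxis deg -4.81 tilt 1.74 F [-0.7  1.   0.6] gap 0.0854
```

Emit:
{"fn": "carry_out", "kwargs": {
  "deltas": [
    [[1, 3, 20, 0], [0, 0, 30, 0], [0, 0, 30, 0], [0, 0, 18, 0], [0, 0, 0, 0]]
  ]
}}

```text
t: 13.25
position: [0.4515, -0.0657, 0.0356]
tcp_rot: [0.004, 0.999, -0.038, -0.012]
force: [-1.0, -0.1, 0.3]
finger_gap: 0.0856
```

```bash
python3 -c "
from h import *
go(.445,-.071,.016)
im=arm.grab_frame('scene');cv2.imwrite('pics/w11.png',arm.grab_frame('wrist'))
cv2.imwrite('pics/s11.png',cv2.resize(cv2.convertScaleAbs(im[90:240,160:360],alpha=1.6,beta=20),None,fx=4,fy=4,interpolation=cv2.INTER_CUBIC))"
```

```text
pos [ 0.4515 -0.0657  0.0356] t 13.25 delta tool mm [-5.6  5.6 19.8] world mm [ -6.5  -5.3 -19.6] xaxis deg -4.39 tilt 1.44 F [-1.  -0.1  0.3] gap 0.0856
```

View pics/s11.png

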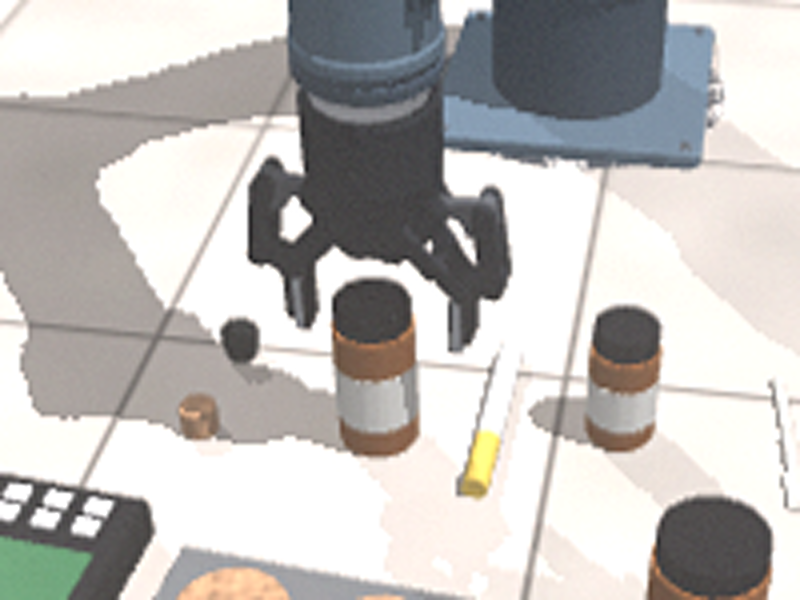

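View pics/w11.png

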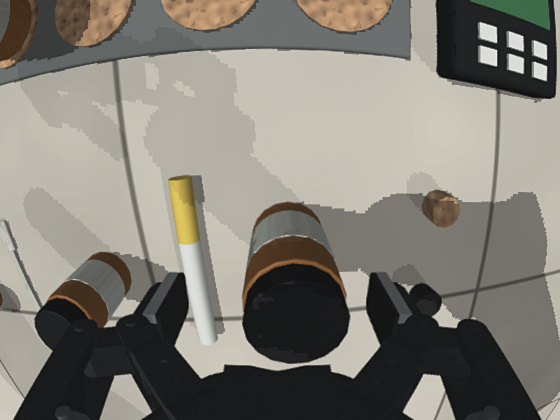

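Emit:
{"fn": "carry_out", "kwargs": {
  "deltas": [
    [[-5, 6, 0, 0.4], [0, 0, 0, 0], [0, 0, 10, 0], [0, 0, 8, 0], [0, 0, 0, 0]]
  ]
}}

```text
t: 13.85
position: [0.4505, -0.0724, 0.0221]
tcp_rot: [0.005, 0.999, -0.042, -0.006]
force: [0.6, -0.2, -0.5]
finger_gap: 0.0853
```

```bash
python3 -c "
from h import *
go(.445,-.071,.016)"
```

```text
pos [ 0.4505 -0.0724  0.0221] t 13.85 delta tool mm [-5.5 -1.   6.1] world mm [-5.5  1.4 -6.1] xaxis deg -4.85 tilt 0.91 F [ 0.6 -0.2 -0.5] gap 0.0853
```

Emit:
{"fn": "carry_out", "kwargs": {
  "deltas": [
    [[-5, -1, 6, 0], [0, 0, 0, 0], [0, 0, 0, 0]]
  ]
}}

```text
t: 14.15
position: [0.4446, -0.0707, 0.0151]
tcp_rot: [0.005, 0.999, -0.042, -0.007]
force: [0.7, 0.0, 0.8]
finger_gap: 0.0855
```

Emit:
{"fn": "carry_out", "kwargs": {
  "deltas": [
    [[0, 0, 0, 0], [0, 0, 0, 0], [0, 0, 0, 0], [0, 0, 0, 0], [0, 0, 0, 0]]
  ],
  "grip": 0,
  "newtons": 45
}}

```text
t: 14.65
position: [0.4449, -0.0708, 0.0156]
tcp_rot: [0.005, 0.999, -0.042, -0.007]
force: [-0.1, -0.9, -1.9]
finger_gap: 0.0493
```

Emit:
{"fn": "carry_out", "kwargs": {
  "deltas": [
    [[0, 0, -10, 0], [0, 0, -15, 0], [0, 0, -20, 0], [0, 0, -15, 0], [0, 0, 0, 0]]
  ]
}}

```text
t: 15.15
position: [0.4449, -0.07, 0.079]
tcp_rot: [0.005, 0.999, -0.042, -0.007]
force: [0.6, -0.5, -2.2]
finger_gap: 0.0492
```

```bash
python3 -c "
from h import *
go(.629,.0489,.07)
im=arm.grab_frame('scene')
cv2.imwrite('pics/s12.png',cv2.resize(cv2.convertScaleAbs(im[90:240,160:360],alpha=1.6,beta=20),None,fx=4,fy=4,interpolation=cv2.INTER_CUBIC))"
```

```text
pos [ 0.4449 -0.07    0.079 ] t 15.15 delta tool mm [ 173.6 -134.     5.1] world mm [184.1 118.9  -9. ] xaxis deg -4.83 tilt 1.01 F [ 0.6 -0.5 -2.2] gap 0.0492
```

View pics/s12.png

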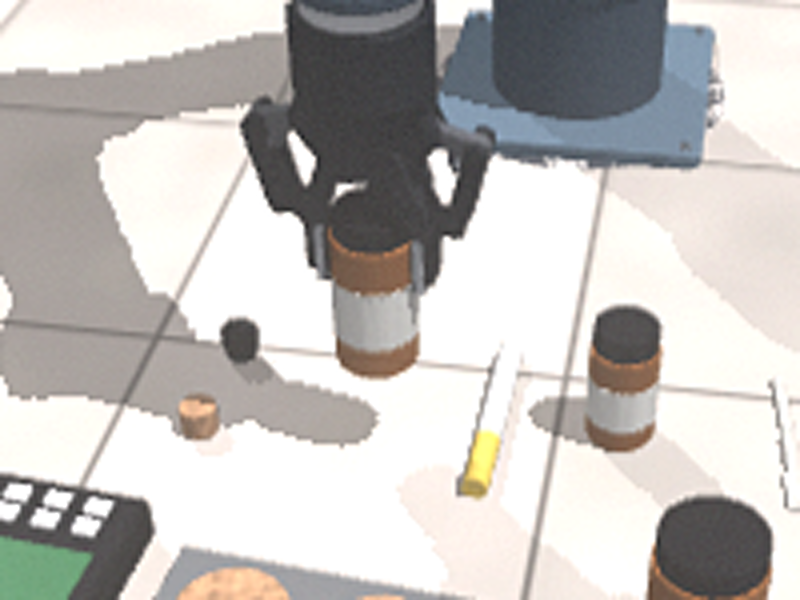

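The knuckles span about ±65 mm, which is too wide along the row next to the largest jar. I'll turn the tool 90° so the jaws open across the row, once I've checked the last joint's range.

```bash
python3 -c "
from h import *
print(arm.read_state()['joints'].round(2))"
```

```text
[ 0.2   0.4  -0.18  2.12  0.13  0.65 -1.73]
```

Emit:
{"fn": "carry_out", "kwargs": {
  "deltas": [
    [[0, 0, -4, -6], [0, 0, 0, -8.5], [0, 0, 0, -8.5], [0, 0, 0, -8.5], [0, 0, 0, -8.5]]
  ]
}}

```text
t: 15.7
position: [0.4416, -0.0695, 0.0793]
tcp_rot: [0.001, 0.951, 0.308, -0.011]
force: [0.1, -0.0, -2.7]
finger_gap: 0.049
```

Emit:
{"fn": "carry_out", "kwargs": {
  "deltas": [
    [[0, 0, 0, -8.5], [0, 0, 0, -8.5], [0, 0, 0, -8.5], [0, 0, 0, -8.5], [0, 0, 0, -6]]
  ]
}}

```text
t: 16.2
position: [0.4379, -0.069, 0.0753]
tcp_rot: [-0.006, 0.785, 0.62, -0.013]
force: [-0.2, 0.2, -1.5]
finger_gap: 0.0491
```

```bash
python3 -c "
from h import *
go(.6279,.0489,.08)
print(arm.read_state()['joints'].round(2))"
```

```text
pos [ 0.4379 -0.069   0.0753] t 16.2 delta tool mm [158.6 157.3 -10.8] world mm [190.  117.9   4.7] xaxis deg 76.6 tilt 1.64 F [-0.2  0.2 -1.5] gap 0.0491
[ 0.48  0.45 -0.52  2.11  0.36  0.69 -0.51]
```

Emit:
{"fn": "carry_out", "kwargs": {
  "deltas": [
    [[0, 15, -5, -6], [5, 35, -5, -2], [15, 42, 0, 0], [20, 42, 0, 0], [20, 20, 0, 0]]
  ]
}}

```text
t: 16.7
position: [0.593, -0.0304, 0.0734]
tcp_rot: [-0.011, 0.739, 0.674, -0.018]
force: [0.5, 0.2, -2.0]
finger_gap: 0.0495
```

Emit:
{"fn": "carry_out", "kwargs": {
  "deltas": [
    [[0, 0, 0, 0]]
  ]
}}

```text
t: 16.8
position: [0.5952, -0.0261, 0.0723]
tcp_rot: [-0.012, 0.738, 0.675, -0.016]
force: [-0.0, 1.4, -1.8]
finger_gap: 0.0492
```

```bash
python3 -c "
from h import *
go(.6279,.0489,.08)"
```

```text
pos [ 0.5952 -0.0261  0.0723] t 16.8 delta tool mm [77.6 25.5 -9.3] world mm [32.7 75.   7.7] xaxis deg 84.91 tilt 2.33 F [-0.   1.4 -1.8] gap 0.0492
```

Emit:
{"fn": "carry_out", "kwargs": {
  "deltas": [
    [[30, 10, -5, 0], [30, 12, -3, 0], [16, 4, 0, 0], [0, 0, 0, 0], [0, 0, 0, 0]]
  ]
}}

```text
t: 17.3
position: [0.6235, 0.0447, 0.0724]
tcp_rot: [-0.014, 0.738, 0.674, -0.022]
force: [1.0, -0.6, -1.2]
finger_gap: 0.0488
```

```bash
python3 -c "
from h import *
go(.6279,.0489,.04)"
```

```text
pos [0.6235 0.0447 0.0724] t 17.3 delta tool mm [ 5.   5.7 32.1] world mm [  4.4   4.2 -32.4] xaxis deg 84.78 tilt 3.0 F [ 1.  -0.6 -1.2] gap 0.0488
```

Emit:
{"fn": "carry_out", "kwargs": {
  "deltas": [
    [[4, 5, 10, 0], [0, 0, 10, 0], [0, 0, 10, 0], [0, 0, 0, 0]]
  ]
}}

```text
t: 17.7
position: [0.6252, 0.0417, 0.038]
tcp_rot: [-0.014, 0.74, 0.672, -0.024]
force: [-0.7, -0.3, -2.2]
finger_gap: 0.0488
```

```bash
python3 -c "
from h import *
go(.6279,.0489,.0265)
s=arm.read_state();print(Rm(s['tcp_rot'])[:,2])
im=arm.grab_frame('scene')
cv2.imwrite('pics/s13.png',cv2.resize(cv2.convertScaleAbs(im[170:290,230:390],alpha=1.6,beta=20),None,fx=5,fy=5,interpolation=cv2.INTER_CUBIC))"
```

```text
pos [0.6252 0.0417 0.038 ] t 17.7 delta tool mm [ 7.6  2.7 11.3] world mm [  2.7   7.2 -11.5] xaxis deg 84.48 tilt 3.24 F [-0.7 -0.3 -2.2] gap 0.0488
[-0.05523027 -0.01189148 -0.99840283]
```

View pics/s13.png

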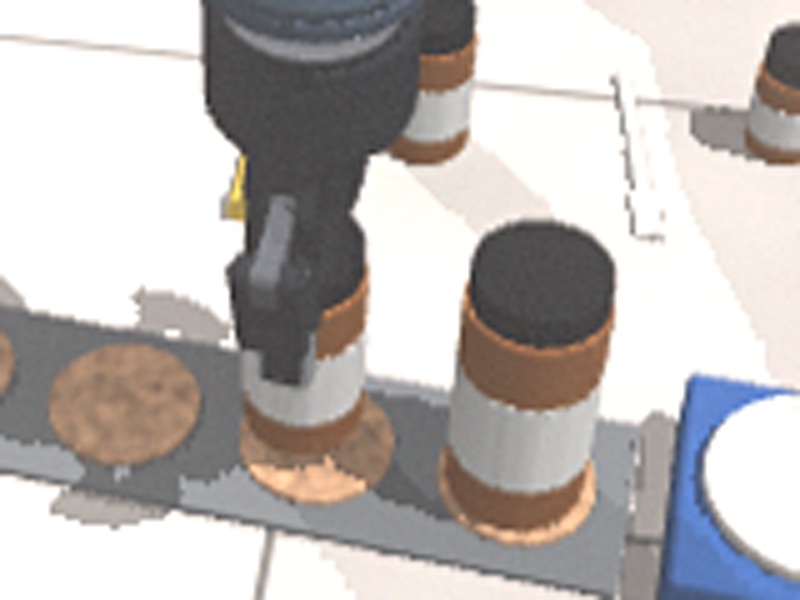

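Emit:
{"fn": "carry_out", "kwargs": {
  "deltas": [
    [[8, 3, 0, 0], [0, 0, 0, 0], [0, 0, 0, 0]]
  ]
}}

```text
t: 18.05
position: [0.6303, 0.0499, 0.0389]
tcp_rot: [-0.014, 0.74, 0.672, -0.024]
force: [-1.6, -0.2, -2.0]
finger_gap: 0.0493
```

```bash
cat >> h.py <<'E'
def snap(n,x0,y0,w,h,k):
    im=arm.grab_frame('scene');cv2.imwrite('pics/%s.png'%n,cv2.resize(cv2.convertScaleAbs(im[y0:y0+h,x0:x0+w],alpha=1.6,beta=20),None,fx=k,fy=k,interpolation=cv2.INTER_CUBIC))
E
python3 -c "
from h import *
go(.6279,.0489,.0265)
snap('s14',260,210,100,80,7)"
```

```text
pos [0.6303 0.0499 0.0389] t 18.05 delta tool mm [-1.1 -1.6 12.6] world mm [ -2.4  -1.  -12.4] xaxis deg 84.44 tilt 3.13 F [-1.6 -0.2 -2. ] gap 0.0493
```

View pics/s14.png

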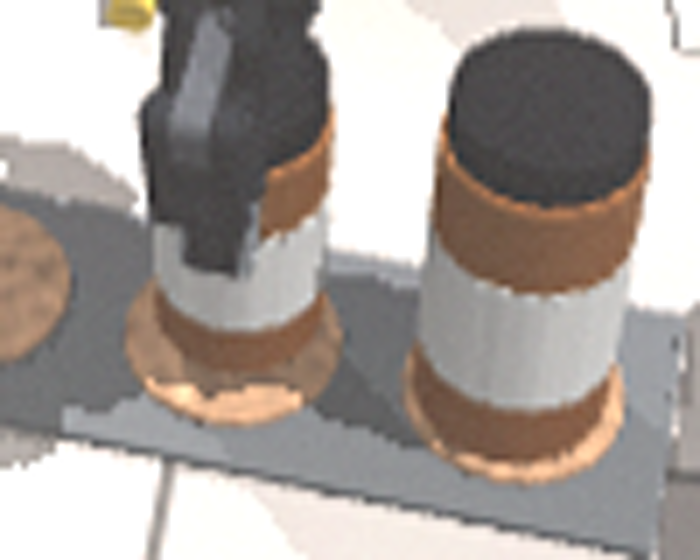

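Emit:
{"fn": "carry_out", "kwargs": {
  "deltas": [
    [[0, 0, 5, 0], [0, 0, 4, 0], [0, 0, 3, 0], [0, 0, 3, 0]]
  ]
}}

```text
t: 18.5
position: [0.6304, 0.0506, 0.0258]
tcp_rot: [-0.013, 0.74, 0.672, -0.023]
force: [-11.0, -1.9, 34.8]
finger_gap: 0.049
```

```bash
python3 -c "
from h import *
go(.6279,.0489,.0265)"
```

```text
pos [0.6304 0.0506 0.0258] t 18.5 delta tool mm [-2.  -2.3 -0.6] world mm [-2.5 -1.7  0.7] xaxis deg 84.45 tilt 3.02 F [-11.   -1.9  34.8] gap 0.049
```

Emit:
{"fn": "carry_out", "kwargs": {
  "deltas": [
    [[0, 0, -1, 0], [0, 0, 0, 0]]
  ]
}}

```text
t: 18.7
position: [0.6308, 0.0507, 0.0273]
tcp_rot: [-0.013, 0.74, 0.672, -0.023]
force: [0.8, 0.1, -1.9]
finger_gap: 0.0492
```

Emit:
{"fn": "carry_out", "kwargs": {
  "deltas": [
    [[0, 0, 0, 0], [0, 0, 0, 0], [0, 0, 0, 0], [0, 0, 0, 0]]
  ],
  "grip": 1
}}

```text
t: 19.1
position: [0.6309, 0.0506, 0.0269]
tcp_rot: [-0.013, 0.74, 0.672, -0.023]
force: [0.1, 0.3, -0.2]
finger_gap: 0.0855
```

Emit:
{"fn": "carry_out", "kwargs": {
  "deltas": [
    [[0, 0, -15, 0], [0, 0, -30, 0], [0, 0, -40, 0], [0, 0, -20, 0], [0, 0, 0, 0]]
  ]
}}

```text
t: 19.6
position: [0.6364, 0.0523, 0.1387]
tcp_rot: [-0.013, 0.74, 0.672, -0.022]
force: [0.8, -0.5, -0.8]
finger_gap: 0.0852
```

```bash
python3 -c "
from h import *
go(.4198,.0748,.13)
snap('s15',220,150,200,150,4)
print(arm.read_state()['joints'].round(2))"
```

```text
pos [0.6364 0.0523 0.1387] t 19.6 delta tool mm [   1.7 -217.1   19.5] world mm [-216.6   22.5   -8.7] xaxis deg 84.48 tilt 2.97 F [ 0.8 -0.5 -0.8] gap 0.0852
[ 0.2   0.67 -0.54  1.54  0.37  1.09 -0.53]
```

View pics/s15.png

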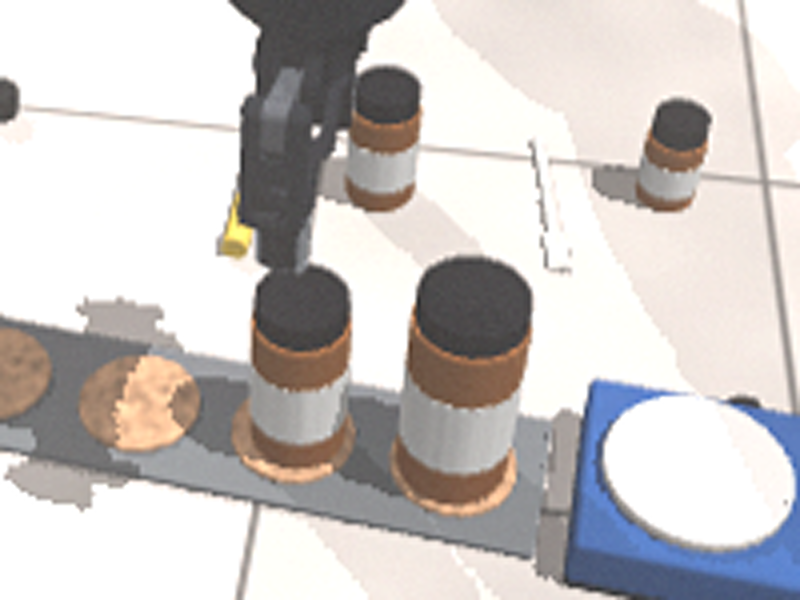

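Both jars are upright and centred. Next is the medium jar at (.420,.075), keeping this yaw.

Emit:
{"fn": "carry_out", "kwargs": {
  "deltas": [
    [[0, -25, 0, 0], [0, -40, 0, 0], [0, -45, 0, 0], [0, -45, 0, 0], [0, -35, 0, 0]]
  ]
}}

```text
t: 20.15
position: [0.4414, 0.0698, 0.1429]
tcp_rot: [-0.015, 0.742, 0.67, -0.024]
force: [-0.1, 1.3, -0.2]
finger_gap: 0.0853
```

Emit:
{"fn": "carry_out", "kwargs": {
  "deltas": [
    [[0, 0, 0, 0], [0, 0, 0, 0]]
  ]
}}

```text
t: 20.35
position: [0.4352, 0.0691, 0.1417]
tcp_rot: [-0.015, 0.741, 0.671, -0.027]
force: [0.3, -0.0, 0.0]
finger_gap: 0.0855
```

```bash
python3 -c "
from h import *
go(.4198,.0748,.0)"
```

```text
pos [0.4352 0.0691 0.1417] t 20.35 delta tool mm [  7.   -7.5 142.3] world mm [ -15.4    5.7 -141.7] xaxis deg 84.42 tilt 3.54 F [ 0.3 -0.   0. ] gap 0.0855
```

Emit:
{"fn": "carry_out", "kwargs": {
  "deltas": [
    [[7, -9, 0, 0], [0, 0, 0, 0], [0, 0, 25, 0], [0, 0, 30, 0], [0, 0, 15, 0]]
  ]
}}

```text
t: 20.85
position: [0.4284, 0.0782, 0.0714]
tcp_rot: [-0.014, 0.741, 0.671, -0.023]
force: [-0.5, 0.2, 0.2]
finger_gap: 0.0855
```

Emit:
{"fn": "carry_out", "kwargs": {
  "deltas": [
    [[0, 0, 0, 0]]
  ]
}}

```text
t: 20.95
position: [0.4276, 0.0783, 0.0697]
tcp_rot: [-0.015, 0.741, 0.671, -0.024]
force: [0.1, 0.6, -0.0]
finger_gap: 0.0855
```

```bash
python3 -c "
from h import *
go(.4198,.0748,.003)
snap('s16',220,80,200,150,4);cv2.imwrite('pics/w16.png',arm.grab_frame('wrist'))"
```

```text
pos [0.4276 0.0783 0.0697] t 20.95 delta tool mm [-3.2 -3.7 67.1] world mm [ -7.8  -3.5 -66.7] xaxis deg 84.31 tilt 3.29 F [ 0.1  0.6 -0. ] gap 0.0855
```

View pics/s16.png

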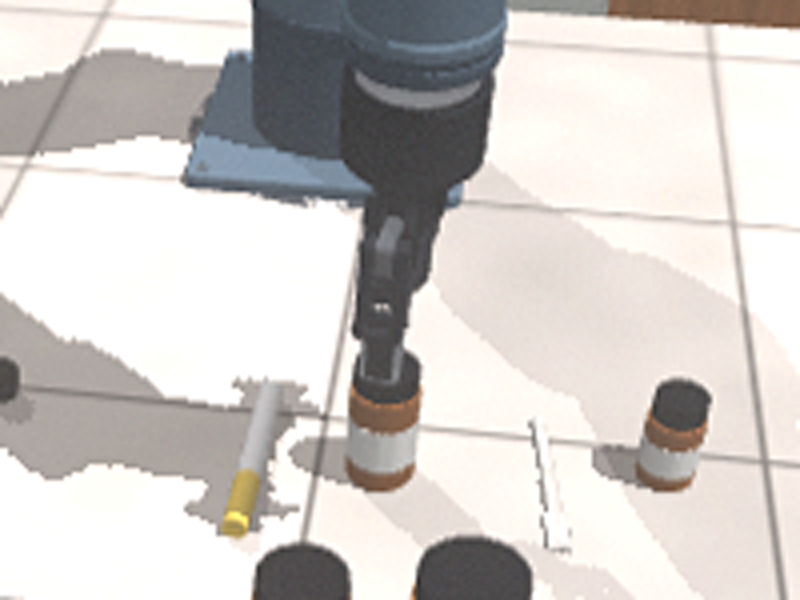

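View pics/w16.png

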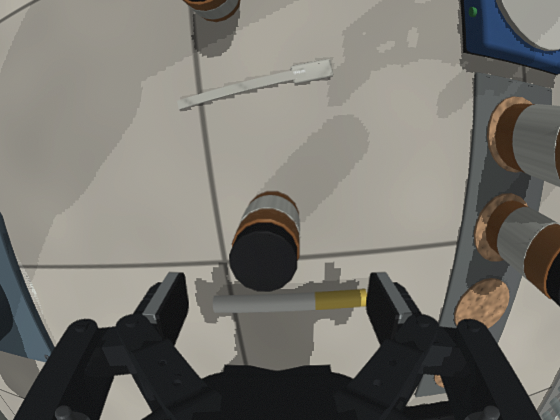

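Emit:
{"fn": "carry_out", "kwargs": {
  "deltas": [
    [[-3, -4, 10, 0], [0, 0, 20, 0], [0, 0, 20, 0], [0, 0, 0, 0], [0, 0, 0, 0]]
  ]
}}

```text
t: 21.55
position: [0.4254, 0.0755, 0.0227]
tcp_rot: [-0.012, 0.742, 0.67, -0.02]
force: [1.0, -0.5, 0.4]
finger_gap: 0.0857
```

```bash
python3 -c "
from h import *
go(.4180,.0748,.003)
cv2.imwrite('pics/w17.png',arm.grab_frame('wrist'))"
```

```text
pos [0.4254 0.0755 0.0227] t 21.55 delta tool mm [-1.1 -6.4 20. ] world mm [ -7.4  -0.7 -19.7] xaxis deg 84.2 tilt 2.69 F [ 1.  -0.5  0.4] gap 0.0857
```

View pics/w17.png

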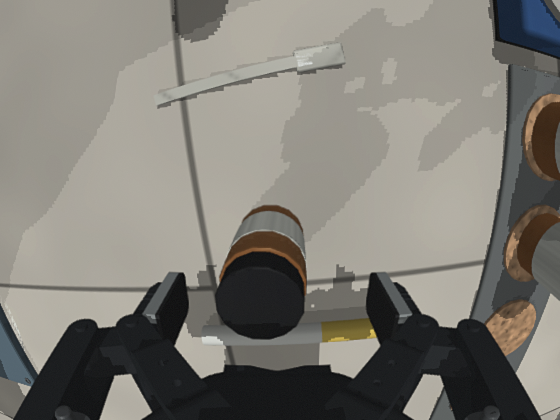

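Emit:
{"fn": "carry_out", "kwargs": {
  "deltas": [
    [[-1, -7, 8, 0], [0, 0, 8, 0], [0, 0, 3, 0], [0, 0, 0, 0]]
  ]
}}

```text
t: 22.0
position: [0.4182, 0.075, 0.0045]
tcp_rot: [-0.011, 0.742, 0.67, -0.019]
force: [-0.3, -0.8, 0.5]
finger_gap: 0.0848
```

```bash
python3 -c "
from h import *
go(.4180,.0748,.003)"
```

```text
pos [0.4182 0.075  0.0045] t 22.0 delta tool mm [-0.2 -0.1  1.5] world mm [-0.2 -0.2 -1.5] xaxis deg 84.16 tilt 2.48 F [-0.3 -0.8  0.5] gap 0.0848
```

Emit:
{"fn": "carry_out", "kwargs": {
  "deltas": [
    [[0, 0, 0, 0], [0, 0, 0, 0], [0, 0, 0, 0], [0, 0, 0, 0], [0, 0, 0, 0]]
  ],
  "grip": 0,
  "newtons": 45
}}

```text
t: 22.5
position: [0.4191, 0.0752, 0.0052]
tcp_rot: [-0.011, 0.742, 0.67, -0.018]
force: [-0.6, -0.3, -1.1]
finger_gap: 0.0416
```

Emit:
{"fn": "carry_out", "kwargs": {
  "deltas": [
    [[0, 0, -10, 0], [0, 0, -15, 0], [0, 0, -20, 0], [0, 0, -15, 0], [0, 0, 0, 0]]
  ]
}}

```text
t: 23.0
position: [0.4211, 0.0759, 0.0689]
tcp_rot: [-0.011, 0.742, 0.67, -0.018]
force: [-0.4, -0.7, -0.4]
finger_gap: 0.042
```

```bash
python3 -c "
from h import *
go(.6201,-.0356,.065)
snap('s18',220,80,200,150,4)"
```

```text
pos [0.4211 0.0759 0.0689] t 23.0 delta tool mm [-90.8 209.3  -3.7] world mm [ 199.  -111.5   -3.9] xaxis deg 84.2 tilt 2.47 F [-0.4 -0.7 -0.4] gap 0.042
```

View pics/s18.png

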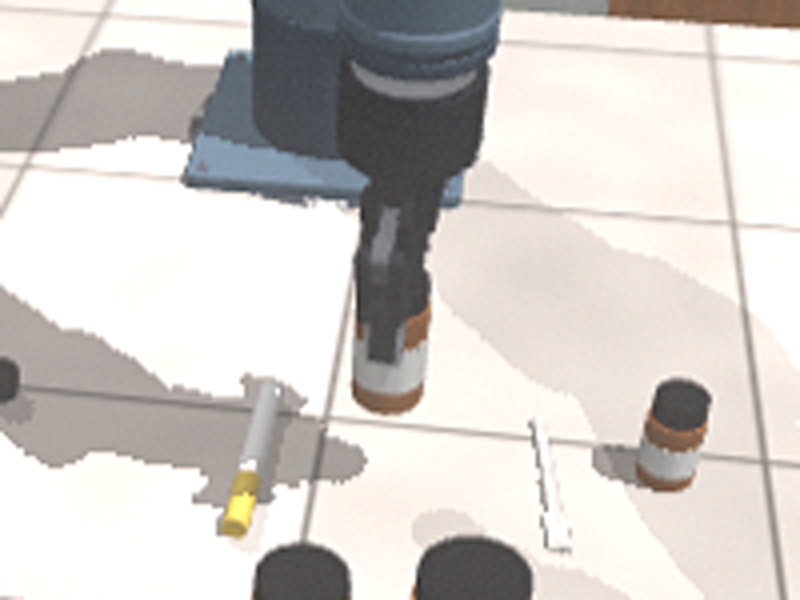

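Emit:
{"fn": "carry_out", "kwargs": {
  "deltas": [
    [[-25, 20, 0, 0], [-35, 35, 0, 0], [-30, 44, 0, 0], [-4, 44, 0, 0], [0, 36, 0, 0]]
  ]
}}

```text
t: 23.55
position: [0.5858, -0.0389, 0.0574]
tcp_rot: [-0.013, 0.74, 0.672, -0.023]
force: [0.6, 1.4, -0.6]
finger_gap: 0.0422
```

Emit:
{"fn": "carry_out", "kwargs": {
  "deltas": [
    [[0, 0, 0, 0], [0, 0, 0, 0]]
  ]
}}

```text
t: 23.75
position: [0.5887, -0.0403, 0.0548]
tcp_rot: [-0.014, 0.741, 0.671, -0.023]
force: [-0.2, -0.2, -0.9]
finger_gap: 0.0417
```

```bash
python3 -c "
from h import *
go(.6201,-.0356,.03)"
```

```text
pos [ 0.5887 -0.0403  0.0548] t 23.75 delta tool mm [ 8.2 32.  23. ] world mm [ 31.4   4.7 -24.8] xaxis deg 84.33 tilt 3.03 F [-0.2 -0.2 -0.9] gap 0.0417
```

Emit:
{"fn": "carry_out", "kwargs": {
  "deltas": [
    [[4, 18, 2, 0], [3, 12, 5, 0], [0, 2, 5, 0], [0, 0, 0, 0], [0, 0, 0, 0]]
  ]
}}

```text
t: 24.25
position: [0.615, -0.0352, 0.0374]
tcp_rot: [-0.016, 0.74, 0.672, -0.026]
force: [-0.1, -0.6, -1.3]
finger_gap: 0.0415
```

```bash
python3 -c "
from h import *
go(.6201,-.0356,.015)"
```

```text
pos [ 0.615  -0.0352  0.0374] t 24.25 delta tool mm [ 0.4  6.4 22.1] world mm [  5.1  -0.4 -22.4] xaxis deg 84.54 tilt 3.51 F [-0.1 -0.6 -1.3] gap 0.0415
```

Emit:
{"fn": "carry_out", "kwargs": {
  "deltas": [
    [[0, 6, 5, 0], [0, 0, 5, 0], [0, 0, 0, 0], [0, 0, 0, 0]]
  ]
}}

```text
t: 24.65
position: [0.6195, -0.0363, 0.0264]
tcp_rot: [-0.016, 0.74, 0.672, -0.027]
force: [-0.6, -0.1, -0.7]
finger_gap: 0.0417
```

```bash
python3 -c "
from h import *
go(.6201,-.0356,.015)
snap('s19',220,190,110,85,7)"
```

```text
pos [ 0.6195 -0.0363  0.0264] t 24.65 delta tool mm [ 0.9  1.2 11.3] world mm [  0.6   0.7 -11.4] xaxis deg 84.54 tilt 3.56 F [-0.6 -0.1 -0.7] gap 0.0417
```

View pics/s19.png

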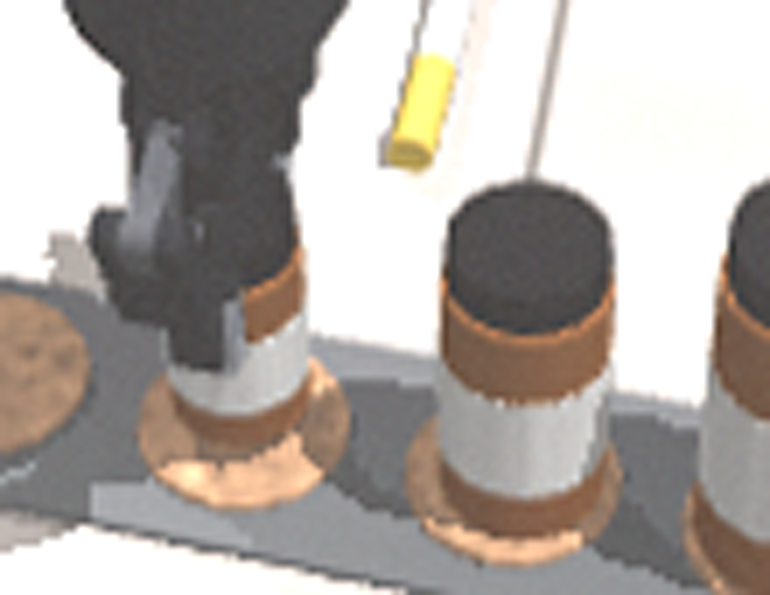

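Emit:
{"fn": "carry_out", "kwargs": {
  "deltas": [
    [[0, 4, 4, 0], [0, 0, 4, 0], [0, 0, 3, 0], [0, 0, 3, 0]]
  ]
}}

```text
t: 25.1
position: [0.6236, -0.0369, 0.0151]
tcp_rot: [-0.016, 0.74, 0.672, -0.027]
force: [-14.7, -2.0, 46.8]
finger_gap: 0.042
```

```bash
python3 -c "
from h import *
go(.623,-.0356,.015)"
```

```text
pos [ 0.6236 -0.0369  0.0151] t 25.1 delta tool mm [ 1.2 -0.7  0.1] world mm [-0.6  1.3 -0.1] xaxis deg 84.51 tilt 3.55 F [-14.7  -2.   46.8] gap 0.042
```

Emit:
{"fn": "carry_out", "kwargs": {
  "deltas": [
    [[0, 0, -1, 0], [0, 0, 0, 0]]
  ]
}}

```text
t: 25.3
position: [0.6244, -0.0367, 0.0174]
tcp_rot: [-0.015, 0.74, 0.672, -0.026]
force: [-0.4, -0.2, -1.1]
finger_gap: 0.0418
```

Emit:
{"fn": "carry_out", "kwargs": {
  "deltas": [
    [[0, 0, 0, 0], [0, 0, 0, 0], [0, 0, 0, 0], [0, 0, 0, 0]]
  ],
  "grip": 1
}}

```text
t: 25.7
position: [0.624, -0.0367, 0.0163]
tcp_rot: [-0.015, 0.74, 0.672, -0.027]
force: [-0.1, 0.6, 0.3]
finger_gap: 0.0853
```

Emit:
{"fn": "carry_out", "kwargs": {
  "deltas": [
    [[0, 0, -15, 0], [0, 0, -30, 0], [0, 0, -40, 0], [0, 0, -40, 0], [0, 0, 0, 0]]
  ]
}}

```text
t: 26.2
position: [0.6314, -0.0344, 0.1482]
tcp_rot: [-0.016, 0.74, 0.672, -0.027]
force: [-0.1, 0.3, 0.1]
finger_gap: 0.0856
```

```bash
python3 -c "
from h import *
go(.3965,.2498,.13)
snap('s20',200,150,200,150,4)
print(arm.read_state()['joints'].round(2))"
```

```text
pos [ 0.6314 -0.0344  0.1482] t 26.2 delta tool mm [ 261.  -259.5   29.1] world mm [-234.9  284.2  -18.2] xaxis deg 84.56 tilt 3.59 F [-0.1  0.3  0.1] gap 0.0856
[ 0.34  0.66 -0.54  1.54  0.36  1.11 -0.39]
```

View pics/s20.png

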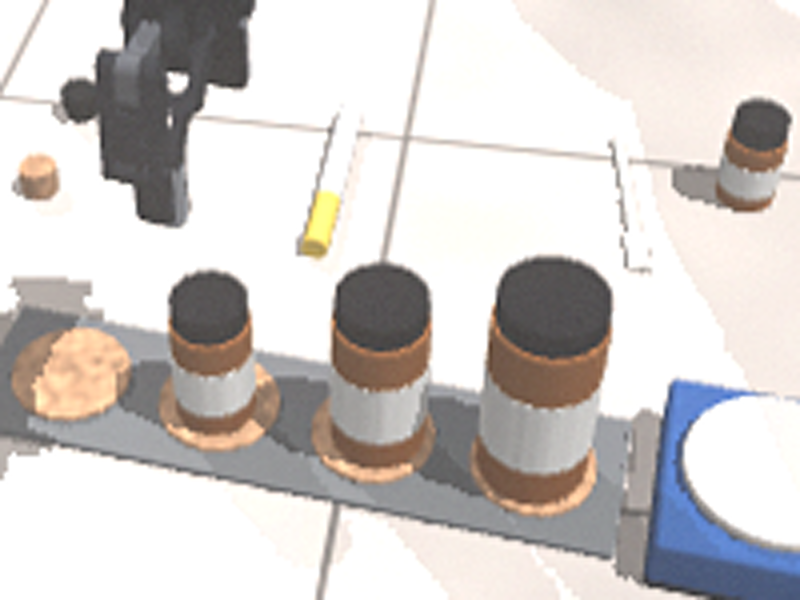

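Three jars are placed and upright. Now the small jar at (.397,.250).

Emit:
{"fn": "carry_out", "kwargs": {
  "deltas": [
    [[20, -30, 0, 0], [30, -34, 0, 0], [34, -34, 0, 0], [34, -34, 0, 0], [34, -34, 0, 0]]
  ]
}}

```text
t: 26.75
position: [0.4771, 0.1293, 0.151]
tcp_rot: [-0.016, 0.745, 0.667, -0.03]
force: [0.4, 1.4, -0.3]
finger_gap: 0.0852
```

```bash
python3 -c "
from h import *
go(.3965,.2498,.13)"
```

```text
pos [0.4771 0.1293 0.151 ] t 26.75 delta tool mm [111.4 -91.9  24.4] world mm [-80.6 120.5 -21. ] xaxis deg 83.73 tilt 3.86 F [ 0.4  1.4 -0.3] gap 0.0852
```

Emit:
{"fn": "carry_out", "kwargs": {
  "deltas": [
    [[36, -30, 0, 0], [36, -30, 0, 0], [20, -18, 0, 0], [0, 0, 0, 0], [0, 0, 0, 0]]
  ]
}}

```text
t: 27.25
position: [0.3987, 0.2365, 0.153]
tcp_rot: [-0.017, 0.741, 0.671, -0.032]
force: [0.4, -0.7, -0.1]
finger_gap: 0.0853
```

```bash
python3 -c "
from h import *
go(.3945,.2498,-.012)
print(arm.read_state()['joints'].round(2))"
```

```text
pos [0.3987 0.2365 0.153 ] t 27.25 delta tool mm [ 16.9   5.8 164.6] world mm [  -4.2   13.3 -165. ] xaxis deg 84.42 tilt 4.15 F [ 0.4 -0.7 -0.1] gap 0.0853
[-0.05  0.41 -0.69  1.96  0.28  0.94 -0.98]
```

Emit:
{"fn": "carry_out", "kwargs": {
  "deltas": [
    [[15, 6, 0, 0], [0, 0, 0, 0], [0, 0, 25, 0], [0, 0, 30, 0], [0, 0, 20, 0]]
  ]
}}

```text
t: 27.75
position: [0.4058, 0.2437, 0.0762]
tcp_rot: [-0.015, 0.744, 0.667, -0.031]
force: [0.9, 0.2, 0.8]
finger_gap: 0.0856
```

Emit:
{"fn": "carry_out", "kwargs": {
  "deltas": [
    [[0, 0, 0, 0], [0, 0, 0, 0]]
  ]
}}

```text
t: 27.95
position: [0.4046, 0.2396, 0.074]
tcp_rot: [-0.015, 0.745, 0.666, -0.034]
force: [0.6, 0.1, -0.2]
finger_gap: 0.0853
```

```bash
python3 -c "
from h import *
go(.3945,.2498,-.012)
cv2.imwrite('pics/w21.png',arm.grab_frame('wrist'))"
```

```text
pos [0.4046 0.2396 0.074 ] t 27.95 delta tool mm [11.6 -5.2 86.3] world mm [-10.1  10.2 -86. ] xaxis deg 83.69 tilt 4.31 F [ 0.6  0.1 -0.2] gap 0.0853
```

View pics/w21.png

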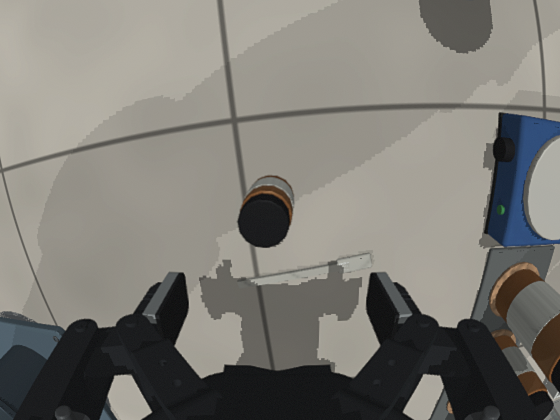

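Emit:
{"fn": "carry_out", "kwargs": {
  "deltas": [
    [[11, -5, 10, -0.6], [0, 0, 20, 0], [0, 0, 20, 0], [0, 0, 10, 0], [0, 0, 0, 0]]
  ]
}}

```text
t: 28.5
position: [0.3994, 0.2545, 0.0152]
tcp_rot: [-0.015, 0.741, 0.671, -0.03]
force: [-0.6, -0.2, 0.5]
finger_gap: 0.0853
```

```bash
python3 -c "
from h import *
go(.3945,.2498,-.012)
snap('s22',300,90,200,150,4);cv2.imwrite('pics/w22.png',arm.grab_frame('wrist'))"
```

```text
pos [0.3994 0.2545 0.0152] t 28.5 delta tool mm [-4.6 -2.8 27.5] world mm [ -4.9  -4.7 -27.2] xaxis deg 84.32 tilt 3.8 F [-0.6 -0.2  0.5] gap 0.0853
```

View pics/w22.png

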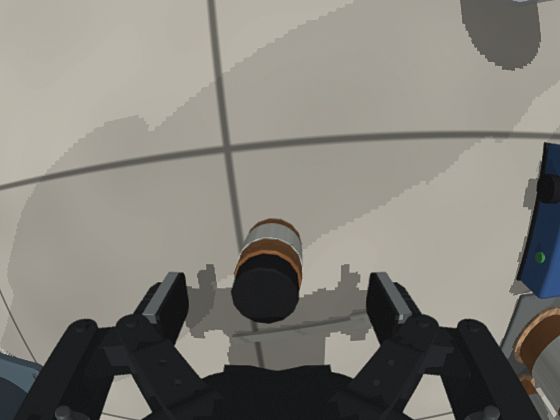

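View pics/s22.png

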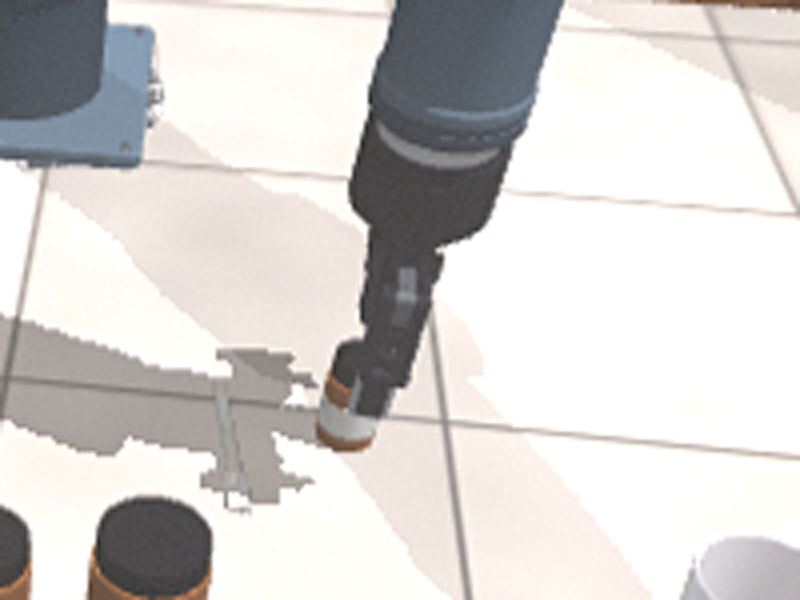

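Emit:
{"fn": "carry_out", "kwargs": {
  "deltas": [
    [[-4, -4, 8, 0], [0, 0, 8, 0], [0, 0, 6, 0], [0, 0, 2, 0], [0, 0, 0, 0]]
  ]
}}

```text
t: 29.1
position: [0.3954, 0.2514, -0.0076]
tcp_rot: [-0.014, 0.741, 0.67, -0.027]
force: [0.1, -0.8, -0.0]
finger_gap: 0.0854
```

```bash
python3 -c "
from h import *
go(.3945,.2498,-.012)
snap('s23',300,90,200,150,4)"
```

```text
pos [ 0.3954  0.2514 -0.0076] t 29.1 delta tool mm [-1.5 -0.5  4.5] world mm [-0.9 -1.6 -4.4] xaxis deg 84.26 tilt 3.51 F [ 0.1 -0.8 -0. ] gap 0.0854
```

View pics/s23.png

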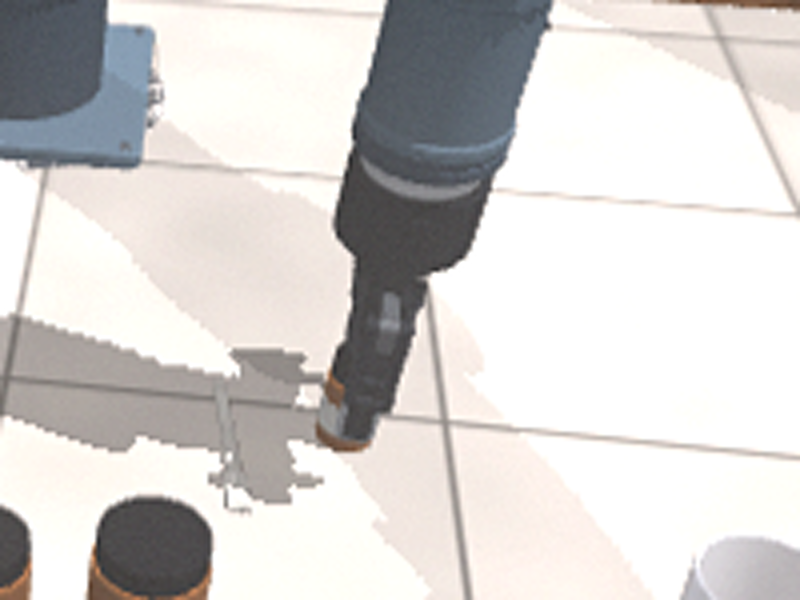

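Emit:
{"fn": "carry_out", "kwargs": {
  "deltas": [
    [[-1, 0, 2, 0], [0, 0, 0, 0], [0, 0, 0, 0], [0, 0, 0, 0], [0, 0, 0, 0]]
  ],
  "grip": 0,
  "newtons": 40
}}

```text
t: 29.65
position: [0.3957, 0.2506, -0.009]
tcp_rot: [-0.014, 0.742, 0.67, -0.027]
force: [-0.5, -0.0, 0.9]
finger_gap: 0.0349
```

Emit:
{"fn": "carry_out", "kwargs": {
  "deltas": [
    [[0, 0, 0, 0], [0, 0, 0, 0]]
  ]
}}

```text
t: 29.85
position: [0.3957, 0.2506, -0.0089]
tcp_rot: [-0.014, 0.742, 0.67, -0.026]
force: [-0.2, -0.6, -1.2]
finger_gap: 0.0344
```

Emit:
{"fn": "carry_out", "kwargs": {
  "deltas": [
    [[0, 0, -10, 0], [0, 0, -15, 0], [0, 0, -20, 0], [0, 0, -20, 0], [0, 0, 0, 0]]
  ]
}}

```text
t: 30.35
position: [0.3994, 0.2517, 0.0599]
tcp_rot: [-0.015, 0.741, 0.671, -0.027]
force: [1.5, 0.1, -0.8]
finger_gap: 0.0345
```

```bash
python3 -c "
from h import *
go(.45,-.12,.065)
snap('s24',300,90,200,150,4)"
```

```text
pos [0.3994 0.2517 0.0599] t 30.35 delta tool mm [-364.9   87.3   -2.7] world mm [  50.6 -371.7    5.1] xaxis deg 84.3 tilt 3.49 F [ 1.5  0.1 -0.8] gap 0.0345
```

View pics/s24.png

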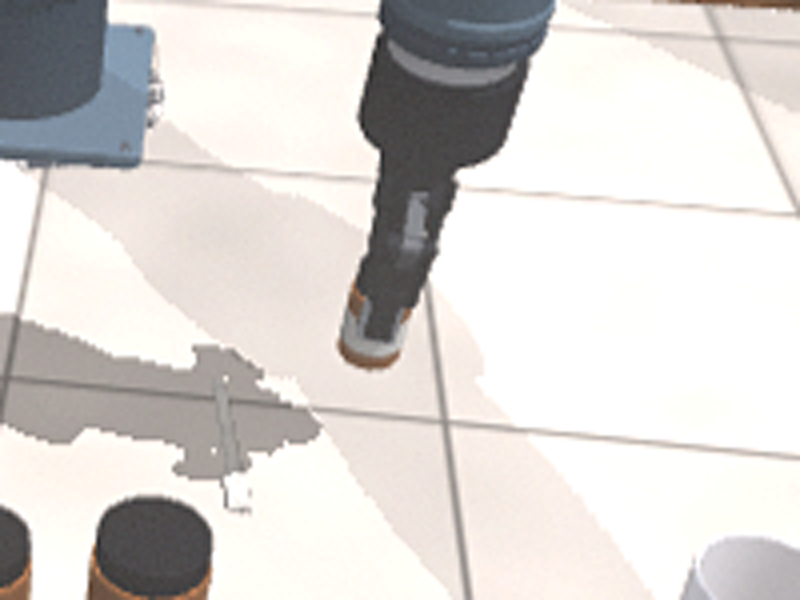

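Held (gap 34.5 mm). I'll carry it along -y in front of the row, clear of the placed jars.

Emit:
{"fn": "carry_out", "kwargs": {
  "deltas": [
    [[-25, 10, -3, 0], [-40, 12, -2, 0], [-44, 12, 0, 0], [-44, 10, 0, 0], [-44, 10, 0, 0]]
  ]
}}

```text
t: 30.9
position: [0.4327, 0.0514, 0.0628]
tcp_rot: [-0.017, 0.736, 0.676, -0.026]
force: [2.3, -0.0, 0.0]
finger_gap: 0.0347
```

```bash
python3 -c "
from h import *
go(.46,-.12,.065)"
```

```text
pos [0.4327 0.0514 0.0628] t 30.9 delta tool mm [-168.4   41.7   -2.1] world mm [  27.3 -171.4    2.2] xaxis deg 85.11 tilt 3.56 F [ 2.3 -0.   0. ] gap 0.0347
```

Emit:
{"fn": "carry_out", "kwargs": {
  "deltas": [
    [[-44, 8, -2, 0], [-44, 8, -2, 0], [-40, 10, 0, 0], [-25, 15, 0, 0], [0, 20, 0, 0]]
  ]
}}

```text
t: 31.4
position: [0.4748, -0.1215, 0.0617]
tcp_rot: [-0.019, 0.74, 0.672, -0.031]
force: [0.4, 0.6, -0.1]
finger_gap: 0.0346
```

```bash
python3 -c "
from h import *
go(.6155,-.12,.05)"
```

```text
pos [ 0.4748 -0.1215  0.0617] t 31.4 delta tool mm [ 15.1 140.4   1.7] world mm [140.7   1.5 -11.7] xaxis deg 84.53 tilt 4.11 F [ 0.4  0.6 -0.1] gap 0.0346
```

Emit:
{"fn": "carry_out", "kwargs": {
  "deltas": [
    [[2, 30, 0, 0], [4, 36, 0, 0], [4, 36, 0, 0], [3, 18, 0, 0], [0, 0, 0, 0]]
  ]
}}

```text
t: 31.9
position: [0.5966, -0.1236, 0.0469]
tcp_rot: [-0.021, 0.742, 0.67, -0.033]
force: [1.1, 0.1, -0.9]
finger_gap: 0.0347
```

Emit:
{"fn": "carry_out", "kwargs": {
  "deltas": [
    [[0, 0, 0, 0]]
  ]
}}

```text
t: 32.0
position: [0.5954, -0.1235, 0.0457]
tcp_rot: [-0.022, 0.741, 0.67, -0.034]
force: [-0.6, 0.1, 0.1]
finger_gap: 0.035
```

```bash
python3 -c "
from h import *
go(.6155,-.12,.02)"
```

```text
pos [ 0.5954 -0.1235  0.0457] t 32.0 delta tool mm [ 6.  21.6 24. ] world mm [ 20.1   3.5 -25.7] xaxis deg 84.23 tilt 4.64 F [-0.6  0.1  0.1] gap 0.035
```

Emit:
{"fn": "carry_out", "kwargs": {
  "deltas": [
    [[5, 20, 4, 0], [0, 0, 10, 0], [0, 0, 6, 0], [0, 0, 0, 0], [0, 0, 0, 0]]
  ]
}}

```text
t: 32.5
position: [0.6072, -0.1219, 0.0215]
tcp_rot: [-0.024, 0.741, 0.67, -0.037]
force: [0.1, -0.1, -2.1]
finger_gap: 0.0348
```

```bash
python3 -c "
from h import *
go(.6145,-.12,.002)
snap('s25',170,180,110,85,7)"
```

```text
pos [ 0.6072 -0.1219  0.0215] t 32.5 delta tool mm [ 3.1  8.7 18.7] world mm [  7.3   1.9 -19.5] xaxis deg 84.25 tilt 5.11 F [ 0.1 -0.1 -2.1] gap 0.0348
```

View pics/s25.png

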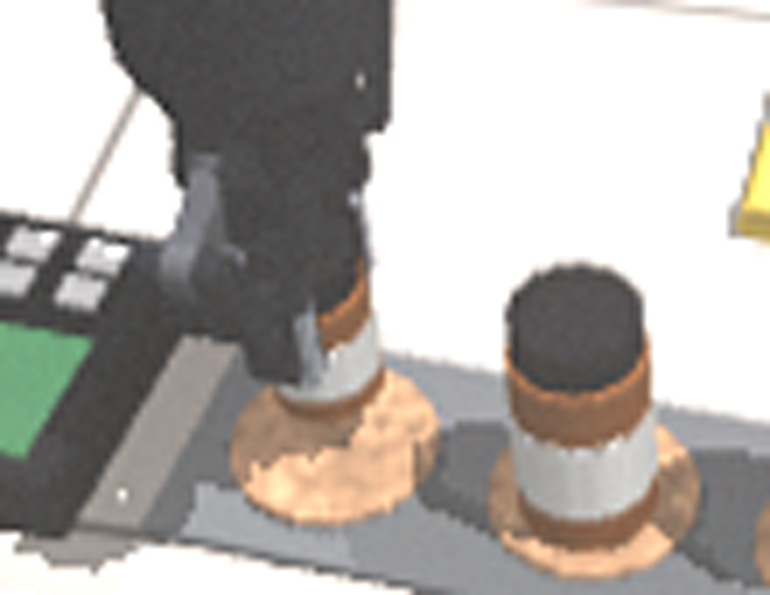

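Emit:
{"fn": "carry_out", "kwargs": {
  "deltas": [
    [[2, 9, 3, 0], [0, 2, 5, 0], [0, 0, 2, 0], [0, 0, 0, 0]]
  ]
}}

```text
t: 32.95
position: [0.6187, -0.1216, 0.0106]
tcp_rot: [-0.024, 0.741, 0.67, -0.037]
force: [-0.0, -0.1, -0.7]
finger_gap: 0.0345
```

```bash
python3 -c "
from h import *
go(.6145,-.12,.002)
snap('s26',170,180,110,85,7)"
```

```text
pos [ 0.6187 -0.1216  0.0106] t 32.95 delta tool mm [ 1.3 -3.6  8.9] world mm [-4.2  1.6 -8.6] xaxis deg 84.22 tilt 5.03 F [-0.  -0.1 -0.7] gap 0.0345
```

View pics/s26.png

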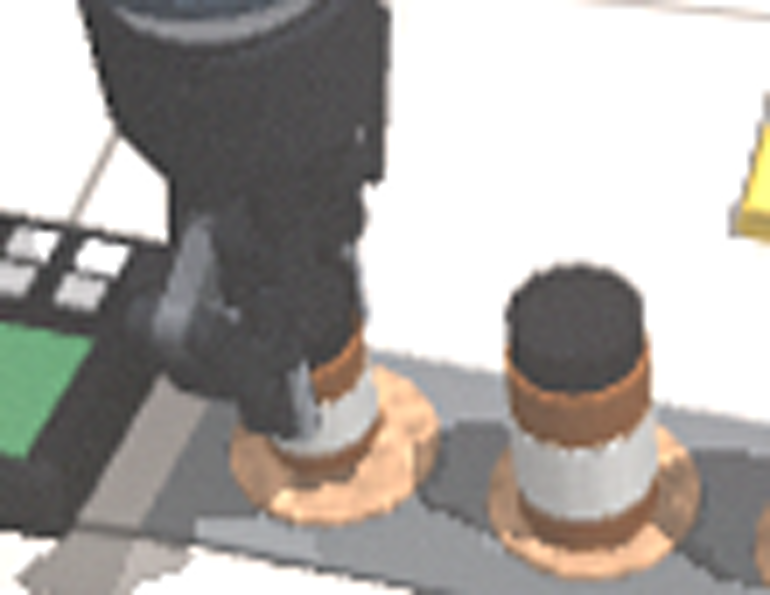

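Emit:
{"fn": "carry_out", "kwargs": {
  "deltas": [
    [[2, 0, 4, 0], [0, 0, 3, 0], [0, 0, 2, 0]]
  ]
}}

```text
t: 33.3
position: [0.6183, -0.1196, 0.0014]
tcp_rot: [-0.023, 0.742, 0.67, -0.037]
force: [-0.5, -0.5, 8.5]
finger_gap: 0.0344
```

Emit:
{"fn": "carry_out", "kwargs": {
  "deltas": [
    [[0, 0, 2, 0], [0, 0, 0, 0]]
  ]
}}

```text
t: 33.5
position: [0.6186, -0.1196, 0.0018]
tcp_rot: [-0.023, 0.742, 0.669, -0.037]
force: [0.6, -0.5, -0.9]
finger_gap: 0.0344
```

```bash
python3 -c "
from h import *
go(.6145,-.12,.002)
snap('s27',170,180,110,85,7)"
```

```text
pos [ 0.6186 -0.1196  0.0018] t 33.5 delta tool mm [-0.8 -4.   0.2] world mm [-4.1 -0.4  0.2] xaxis deg 84.21 tilt 5.0 F [ 0.6 -0.5 -0.9] gap 0.0344
```

View pics/s27.png

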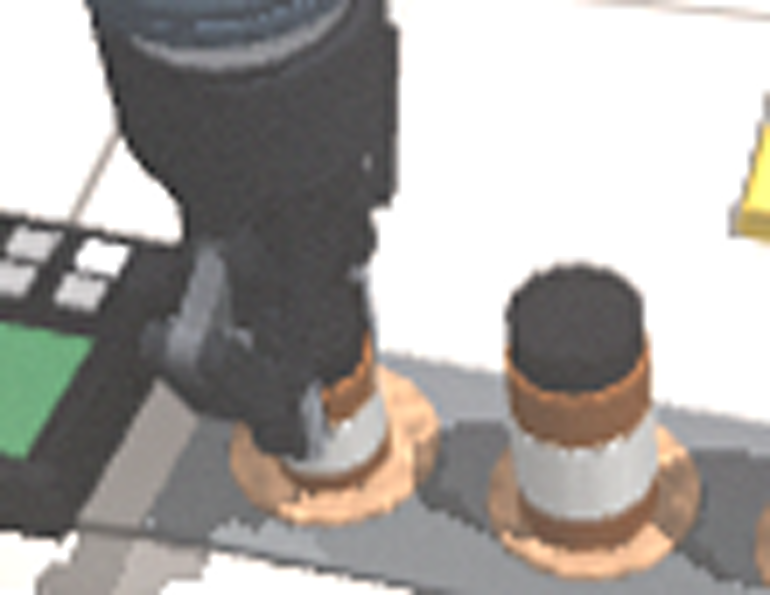

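Emit:
{"fn": "carry_out", "kwargs": {
  "deltas": [
    [[0, 0, 0, 0], [0, 0, 0, 0], [0, 0, 0, 0], [0, 0, 0, 0], [0, 0, 0, 0]]
  ],
  "grip": 1
}}

```text
t: 34.05
position: [0.6185, -0.1197, 0.001]
tcp_rot: [-0.023, 0.742, 0.669, -0.037]
force: [0.3, -0.1, -0.1]
finger_gap: 0.0855
```

Emit:
{"fn": "carry_out", "kwargs": {
  "deltas": [
    [[0, 0, -10, 0], [0, 0, -25, 0], [0, 0, -40, 0], [0, 0, -40, 0], [0, 0, -20, 0]]
  ]
}}

```text
t: 34.55
position: [0.6277, -0.117, 0.1386]
tcp_rot: [-0.026, 0.741, 0.67, -0.039]
force: [0.2, 0.0, 0.2]
finger_gap: 0.0854
```

Emit:
{"fn": "carry_out", "kwargs": {
  "deltas": [
    [[0, -30, 0, 0], [0, -40, 0, 0], [0, -40, 0, 0], [0, -40, 0, 0], [0, -20, 0, 0]]
  ]
}}

```text
t: 35.05
position: [0.4603, -0.0982, 0.1607]
tcp_rot: [-0.02, 0.741, 0.67, -0.034]
force: [0.3, -1.0, 0.8]
finger_gap: 0.0852
```

```bash
python3 -c "
from h import *
go(.6145,-.12,.002)
snap('s28',170,150,200,150,4)
im=arm.grab_frame('top');cv2.imwrite('pics/t28.png',cv2.resize(cv2.convertScaleAbs(im[110:190,195:365],alpha=1.8,beta=25),None,fx=4.5,fy=4.5,interpolation=cv2.INTER_CUBIC))"
```

```text
pos [ 0.4603 -0.0982  0.1607] t 35.05 delta tool mm [ -2.5 167.3 146.4] world mm [ 154.2  -21.8 -158.7] xaxis deg 84.26 tilt 4.59 F [ 0.3 -1.   0.8] gap 0.0852
```

View pics/s28.png

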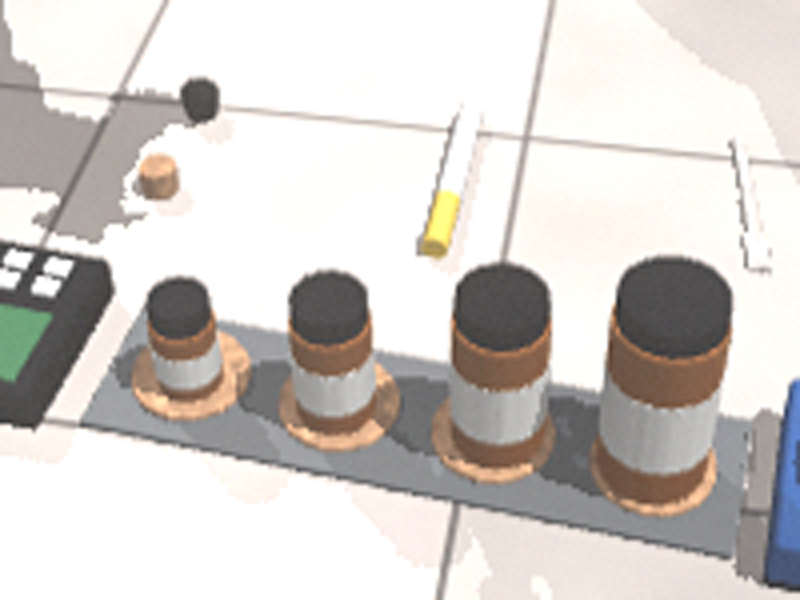

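View pics/t28.png

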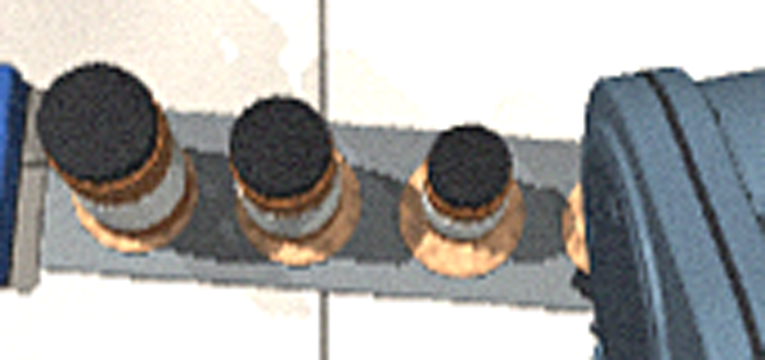

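All four stand upright. I'll move the arm aside so the top view can check the centring.

Emit:
{"fn": "carry_out", "kwargs": {
  "deltas": [
    [[-30, 0, 0, 0], [-40, 0, 0, 0], [-40, 0, 0, 0], [-40, 0, 0, 0], [-20, 0, 0, 0]]
  ]
}}

```text
t: 35.65
position: [0.4506, -0.2707, 0.1692]
tcp_rot: [-0.016, 0.738, 0.674, -0.032]
force: [0.2, -0.6, -0.1]
finger_gap: 0.0851
```

Emit:
{"fn": "carry_out", "kwargs": {
  "deltas": [
    [[0, 0, 0, 0], [0, 0, 0, 0]]
  ]
}}

```text
t: 35.85
position: [0.4517, -0.2743, 0.1697]
tcp_rot: [-0.015, 0.74, 0.672, -0.031]
force: [-0.2, 0.6, -0.2]
finger_gap: 0.0855
```

```bash
python3 -c "
from h import *
im=arm.grab_frame('top');cv2.imwrite('pics/t29.png',cv2.resize(cv2.convertScaleAbs(im[110:190,195:365],alpha=1.8,beta=25),None,fx=4.5,fy=4.5,interpolation=cv2.INTER_CUBIC))"
```

```text
(no output)
```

View pics/t29.png

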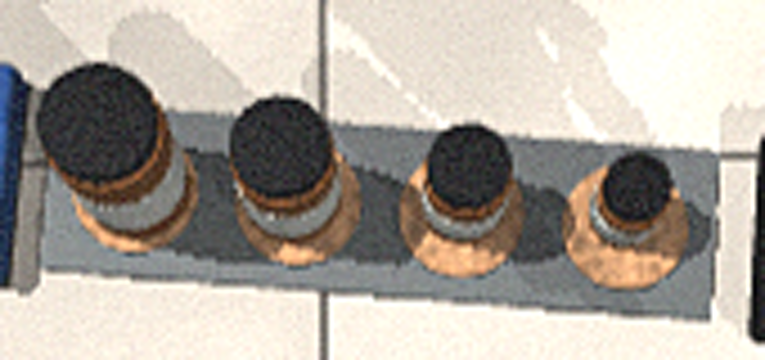

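```bash
python3 -c "
from h import *
m=[(.6351,.1336),(.6279,.0489),(.6201,-.0356),(.6132,-.1199)]
for (x,y,z),q in zip([(98.5,124,.134),(282,148,.114),(469.5,167,.094),(636,188,.074)],m):
    w=px2w('top',((x+.5)/4.5-.5+195,(y+.5)/4.5-.5+110),z);d=(w[:2]-q)*1000;print(w.round(4),d.round(1),np.hypot(*d).round(1))"
```

```text
[0.6346 0.1317 0.134 ] [-0.5 -1.9] 2.0
[0.6282 0.0509 0.114 ] [0.3 2. ] 2.0
[ 0.6235 -0.0358  0.094 ] [ 3.4 -0.2] 3.4
[ 0.6175 -0.1166  0.074 ] [4.3 3.3] 5.4
```

The jars are within 2.0, 2.0, 3.4 and 5.4 mm of their mat centres (tolerance 14 mm), upright and released. The arm is clear, so I'm handing in.

```bash
python3 -c "
from h import *
print(arm.sign_off())"
```

```text
the job is handed in; nothing more can be done
None
```

I set the four jars out and handed the job in at about 36 s of the 125 s allowed; no verdict was reported. The largest is on mat d beside the stirrer, then the 104 mm jar on c, the 84 mm jar on b and the 64 mm jar on a.

**Final check:** In the last top view, with the arm clear of the row, the jar axes measure 2.0 mm (largest), 2.0 mm, 3.4 mm and 5.4 mm (smallest) from their mat centres. The limit is 14 mm, and the calibration is good to about 2 mm. The scene view shows all four upright and released.

**What disagreed or went less cleanly:**
- **Finger tips:** The cameras put the pads about 40 mm behind the reported TCP (tool point), roughly 30 mm higher than the text implies. My first grasp therefore closed on the largest jar's lid. I reopened and gripped lower, and the jar did not move.
- **Tool tilt:** The tool drifted to about 5° off vertical by the last placement. The smallest jar was let go with the tool at that tilt and settled flat on its mat.
- **Set-down force:** The wrist force peaked at about 47 N when the medium jar met its mat, against the 120 N wrist limit. The 40 N limit is for the arm or gripper body pressing on something. The load came through the held jar, so I don't expect it to count.

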